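# Bring the trolley wheel's valve stem upright on the bench stand

### The job

The pneumatic wheel of the bucket trolley hangs on its bench stand, to have tyre sealant poured in through the valve. Push the wheel round by its spokes with the fingertips until the valve stem stands straight up, that is, with the stem at the very bottom of the rim and pointing up at the hub, leave the wheel at rest there and take the hand away. Do not push on the valve stem itself, do not shift, tip or lift the stand, and leave the other things on the bench where they are.

Things in the scene. Friction and masses are not known exactly. Their poses are not given: they have to be found in the camera images.
- wheel (a joint): Wheel angle about its level axle, rad. 0 (or any whole turn) = stem straight up. Grows as the wheel turns clockwise seen from its free face (right-handed about the hub's x). Turns endlessly in a stiff bearing: about 4 N on a spoke 65 mm from the axle moves it; after a slow push it stays where left, after a fast one it coasts on. Starts at 1.75 to 4.53: at least 100 degrees to turn.
- hub (a point): Centre of the wheel: on the axle, in the wheel's middle plane, 180 mm above the bench. Does not turn with the wheel. Axes: x along the axle, from the wheel's free face to the stand's legs behind; y (left when facing the free face) and z up span the wheel's middle plane. The white hub has radius 26 mm and stands out 34 mm, the axle nut 47 mm, from that plane on the free side.
- spokes: Five white moulded spokes. Origin at the wheel's centre; turns with it about x; z is the way the stem points (up when done). One spoke lies along +z, opposite the stem, the others every 72 degrees: the stem is midway between two. Each is a straight bar 16 mm wide, its front face 20 mm before the middle plane (flush with the rim), its back 10 mm behind it. The openings go right through.
- valve: Valve stem; same frame as the spokes (origin at the wheel's centre, z the way the stem points). A straight black rubber stem 12 mm across with a brass end, in the wheel's middle plane, standing inwards from the rim at radius 99 mm to radius 59 mm, on the -z side.
- valve_tip (a point): Free end of the valve stem, 59 mm from the axle, on the -z side of the spokes' frame.
- tyre: Black tyre on a white rim; same frame as the spokes. Outer diameter 312 mm, round section 44 mm wide (22 mm either side of the middle plane), inner radius 112 mm; its top is 336 mm above the bench. The rim inside it has inner radius 99 mm and is 40 mm wide.
- stand: Grey steel stand, about 7 kg, loose on rubber feet; holds the wheel on a stub axle from behind. The free face looks back at the robot, turned 34 to 66 degrees to the robot's left (from -x towards +y). Origin on the bench; x along the axle to the back, z up. Wheel plane at x -45 mm. Legs: an inverted V of 25 mm tube at x 18 to 43 mm. Two feet 30 mm high along x at y -120 and 120 mm, x -154 to 110 mm.
- sealant: Bystander: white squeeze bottle with a spout, 68 mm across, 200 mm tall, before the wheel's free face. Origin under its centre.
- jar: Bystander: white jar with a red lid, 72 mm across, 85 mm tall, beside the stand. Origin under its centre.
- pail: Bystander: red lidded pail with a wire handle, 155 mm across, 135 mm tall, on the right, behind the stand. Origin under its centre.
- spanner: Bystander: steel spanner 180 mm long lying before the stand, under 20 mm high. Origin under its middle.
- lever_a: Bystander: black tyre lever, 140 x 20 x 10 mm, lying beside the stand's foot. Origin under its middle.
- lever_b: Bystander: a second tyre lever like it, beside it.
- gauge: Bystander: dial pressure gauge 56 mm across, 20 mm high, lying before the stand. Origin under its centre.

How it is judged:
By the outcome, as a careful person would: the job done as asked, in the order asked, and still so for the second after the job is handed in, with the robot touching nothing.
It also fails if it takes over 61 s, if anything falls off the work surface, if the arm or the gripper's body presses on something with over 40 N, if the wrist force passes 120 N, or if a joint passes its speed limit or range.

### The arm

A 6-joint arm with a two-finger parallel gripper is mounted at the origin on the work surface. World frame = base frame: x ahead of the robot, y to its left, z up, the work surface at z = 0. Lengths are in m, angles in rad, forces in N, time in s.
With the tool pointing down it reaches from about 0.25 to 0.725 m from the base axis. Payload 4 kg.
Tool frame: the origin (TCP) lies midway between the tips of the shut fingers; the grasp point (between the pads) lies pinch_z behind it (pinch_z is the distance from the TCP to the grasp point, in m); z points along the fingers, y is the direction in which the jaws open and shut (so a half turn about z gives the same grasp; the last joint's range is limited). The gripper opens to 85 mm and grips with 20 to 120 N. Pads are 22 mm wide; open, the fingers measure 114 mm over their backs; the gripper's body (76 mm by 85 mm) begins 54 mm behind the grasp point. The pads swing forward as they close: fully open they stand 13 mm farther back than shut.
Start: joints at [1.157, 0.241, 0.005, 1.335, 0, 1.571], TCP at [0.201, 0.458, 0.193] pointing down, gripper open.
Joint ranges: [-2.72, 2.72], [-1.05, 1.87], [-1.09, 1.28], [-1.99, 2.15], [-1.42, 1.44], [-3.14, 3.14]. Speed limits (rad/s): [2.79, 2.79, 3.14, 3.14, 3.14, 3.14].

### API

Orientations are given as a unit quaternion [x, y, z, w].
In Python, from workcell import * gives the robot as it stands.
- The arm moves only by the tool move_arm, never from a script. Its argument "motion" is a list of rows, each a list of 3 entries, a list of its own where there are three numbers: the finger opening in mm, from 0 to 85.4, then the shift along the tool's x, y, z in units of 50 mm (1.0 is 50 mm), then the turn about the tool's z in units of 6 degrees (1.0 is 6 degrees). In form: [[claw, [dx, dy, dz], roll], ...]. A call has exactly 10 rows; each row is the pose to reach, as a shift and turn from the pose commanded when the call began, along the tool's axes at that moment; what a row does not reach only later rows make up. A row lasts 1/10 s, in which the tool goes at most 50 mm and 8.59 degrees, less where a joint would pass 70% of its speed; a pose out of reach is approached as far as the arm can. A call with a gripper value outside its range is refused whole. The fingers move at their own pace and stop on an object; the grip force is fixed at half the most. Time passes only in rows, so rows that repeat a pose let the fingers close, or fill a call up. It gives the time, the measured TCP pose, the force and the opening at its end, in the units of the state.
- get_obs(): the state, without advancing time (a new reading comes with each control period).
- camera(name): name is "scene" or "top" or "wrist"; returns a dict with "color" (480x640x3 uint8, red, green, blue), "fx", "fy", "cx", "cy" (pixels), "rvec" (rotation vector, rad) and "tvec" (3), from world to camera coordinates, as OpenCV has them; the wrist camera has in their place "mount" (4x4, takes a point from camera to tool coordinates, whose origin is the TCP and whose axes are the flange's). Camera axes: x right, y down, z forward; pixel columns grow to the right and rows downward; lengths in m; the calibration is good to about 2 mm. A picture is of the moment at which its call begins: read the wrist's pose just before it. There is no depth.
- job_done(): hands the job in, once; it reports no verdict.
The state is a dict: "clock": time; "joint_pos": joint angles; "joint_vel": joint speeds; "tau": joint torques, N m; "eef_pos": TCP position; "tool_rot": TCP orientation; "ft_force": force on the tool from outside, world axes, zero at the start; "ft_torque": the same for the moment, N m; "grip_width": finger opening in m.
Only numpy, scipy, OpenCV 4.12 (cv2) and the standard library are available. Lean on these libraries where they do the work, as an engineer would, in place of code of your own. Each camera call takes 0.05 s, during which the arm holds its last target.

## Working session

There is one attempt and no reset: what is moved stays moved. The work goes in short steps, Python scripts to look and compute and a tool call to move; the robot and the scene stay as the last step left them, time stands still between calls to the robot, and variables do not carry over. Pictures are saved under pics/ and viewed, and the job is handed in when it is done.

Besides the shell and the picture viewer there is one more tool, called after "Call:" as name([rows], argument=value, ...), one row to a line, values as JSON. move_arm: Moves the arm, as the interface text tells. Its arguments: {"type":"object","properties":{"motion":{"type":"array","items":{"type":"array"}}},"required":["motion"]}

```bash
mkdir -p pics; ls; python3 - <<'E'
from workcell import *
import cv2
o=get_obs()
for k,v in o.items(): print(k,v)
for n in ["scene","top","wrist"]:
    c=camera(n); cv2.imwrite(f"pics/{n}0.png",c["color"][:,:,::-1])
    print(n,{k:v for k,v in c.items() if k!="color"})
E
```

```text
pics
clock 0.0
joint_pos [1.15698727e+00 2.41415992e-01 3.68978806e-03 1.33521517e+00
 2.15513417e-05 1.57079949e+00]
joint_vel [-0.00232719 -0.00097632  0.00083765  0.00187351 -0.00021534 -0.00072721]
tau [ 4.03409410e-05 -3.72322083e+01  2.52404273e+01  1.70644530e-02
 -8.63097080e-05 -8.16713907e-06]
eef_pos [0.20074681 0.45712611 0.19239842]
tool_rot [ 2.05432879e-01  9.78670620e-01 -1.04743309e-03 -2.30873843e-04]
ft_force [-0.44361135  0.15581109  0.1330712 ]
ft_torque [0.0443046  0.02204818 0.01551507]
grip_width 0.0851680523850271
scene {'fx': 584.150696497736, 'fy': 584.150696497736, 'cx': 315.7750605726188, 'cy': 229.9543360992906, 'rvec': array([ 2.48462474,  1.41253209, -0.22172097]), 'tvec': array([-0.25295857, -0.48576778,  1.63396593])}
top {'fx': 513.5931136030404, 'fy': 513.5931136030404, 'cx': 325.85600729036895, 'cy': 234.91717208563043, 'rvec': array([ 2.15493516, -2.20835628,  0.0642592 ]), 'tvec': array([-0.03547862,  0.59036998,  1.12470164])}
wrist {'fx': 341.15650336180204, 'fy': 341.15650336180204, 'cx': 317.3582356041943, 'cy': 240.2771465536089, 'mount': array([[ 3.54856689e-05, -9.58257163e-01, -2.85907691e-01,
         7.31697608e-02],
       [ 9.99999999e-01,  4.39284295e-05, -2.31160742e-05,
        -6.53374737e-04],
       [ 3.47106196e-05, -2.85907690e-01,  9.58257164e-01,
        -1.80412361e-01],
       [ 0.00000000e+00,  0.00000000e+00,  0.00000000e+00,
         1.00000000e+00]])}
```

View pics/scene0.png

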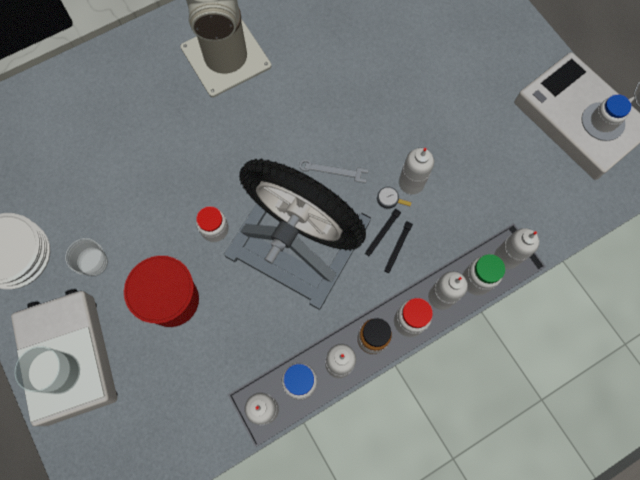

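View pics/top0.png

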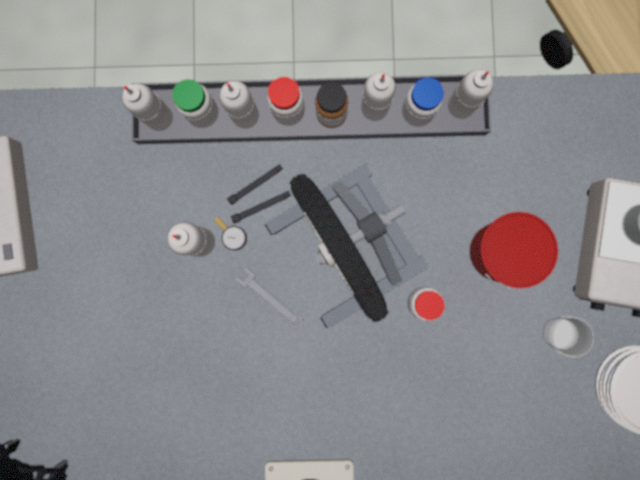

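View pics/wrist0.png

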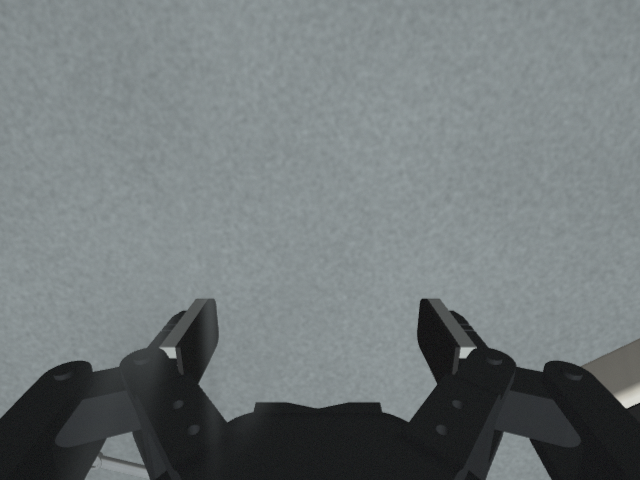

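```bash
cat > h.py <<'E'
import numpy as np, cv2
from workcell import *
def ray(c,px):
    R,_=cv2.Rodrigues(c["rvec"]); t=np.array(c["tvec"]).reshape(3)
    p=cv2.undistortPoints(np.array([[px]],float),np.array([[c["fx"],0,c["cx"]],[0,c["fy"],c["cy"]],[0,0,1]]),None)[0,0]
    d=R.T@np.array([p[0],p[1],1]); return -R.T@t,d
def onz(c,px,z):
    o,d=ray(c,px); return o+d*(z-o[2])/d[2]
def proj(c,P):
    K=np.array([[c["fx"],0,c["cx"]],[0,c["fy"],c["cy"]],[0,0,1]])
    return cv2.projectPoints(np.array(P,float).reshape(-1,3),c["rvec"],c["tvec"],K,None)[0][:,0]
E
python3 - <<'E'
from h import *
import workcell; print([n for n in dir(workcell) if n[0]!='_'])
try: print("pinch",pinch_z)
except Exception as e: print(e)
t=camera("top"); s=camera("scene")
print("camtop",ray(t,(320,240))[0],"scene",ray(s,(320,240))[0])
for n,p in dict(lf=(268,228),rf=(325,322),lb=(368,170),rb=(425,265)).items(): print(n,onz(t,p,.03))
for n,c in (("top",t),("scene",s)):
    im=c["color"][:,:,::-1]
    if n=="top": a=im[140:340,140:460]
    else: a=im[120:320,190:450]
    cv2.imwrite(f"pics/z_{n}.png",cv2.resize(a,None,fx=2.5 if n=="top" else 3,fy=2.5 if n=="top" else 3,interpolation=cv2.INTER_CUBIC))
for n,p,z in [("sealant",(190,240),.0),("jarlid",(429,305),.085),("pail",(519,250),.135),("gauge",(234,238),.02),("tyre a",(305,178),.18),("tyre b",(377,317),.18)]: print(n,onz(t,p,z))
E
```

```text
['Unreachable', 'camera', 'get_obs', 'job_done', 'pinch_z']
pinch 0.0187
camtop [ 0.51072527 -0.06008015  1.1620238 ] scene [ 0.95992121 -0.28101167  1.40334841]
lf [0.60716823 0.0776863  0.03      ]
rf [ 0.39809894 -0.04354295  0.03      ]
lb [ 0.73116173 -0.14732827  0.03      ]
rb [ 0.51702716 -0.26609036  0.03      ]
sealant [0.58679922 0.2592305  0.        ]
jarlid [ 0.43358012 -0.26127964  0.085     ]
pail [ 0.54173435 -0.43497051  0.135     ]
gauge [0.58752563 0.15523832 0.02      ]
tyre a [ 0.68951637 -0.01371649  0.18      ]
tyre b [ 0.42013053 -0.1444238   0.18      ]
```

View pics/z_scene.png

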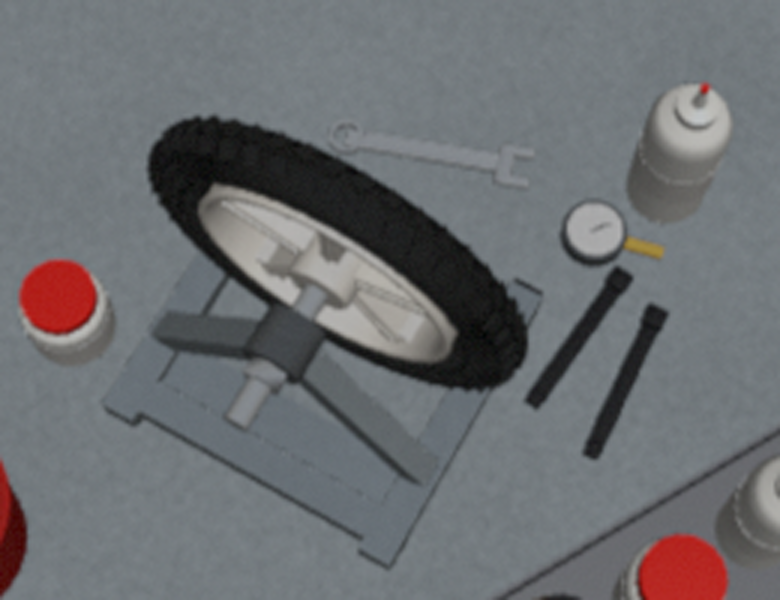

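View pics/z_top.png

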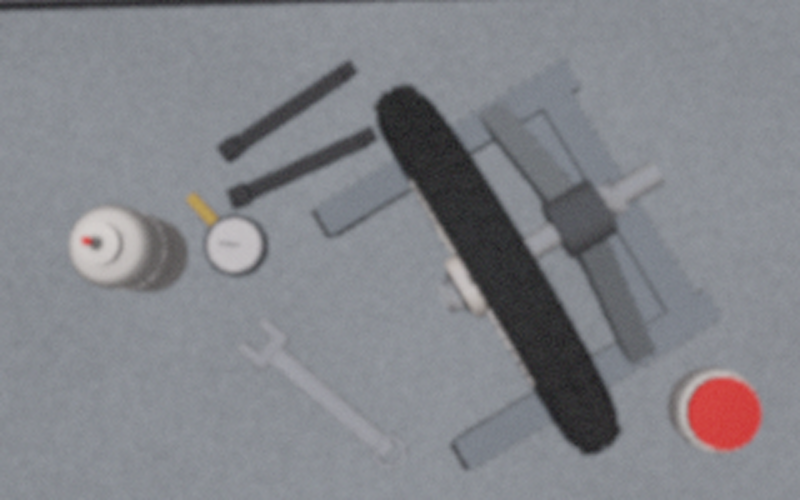

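```bash
python3 - <<'E'
import cv2
a=cv2.imread("pics/wrist0.png")[280:480]
cv2.imwrite("pics/w0z.png",cv2.resize(cv2.convertScaleAbs(a,alpha=2,beta=30)[:,:330],None,fx=2.4,fy=2.4,interpolation=cv2.INTER_CUBIC))
t=cv2.imread("pics/top0.png")[400:480,0:110]
cv2.imwrite("pics/t0z.png",cv2.resize(cv2.convertScaleAbs(t,alpha=2,beta=30),None,fx=6,fy=6,interpolation=cv2.INTER_CUBIC))
E
```

```text
(no output)
```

View pics/w0z.png

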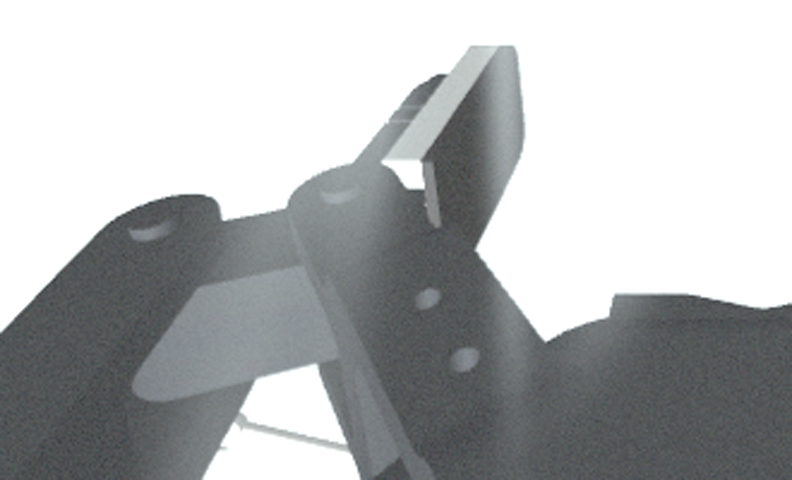

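View pics/t0z.png

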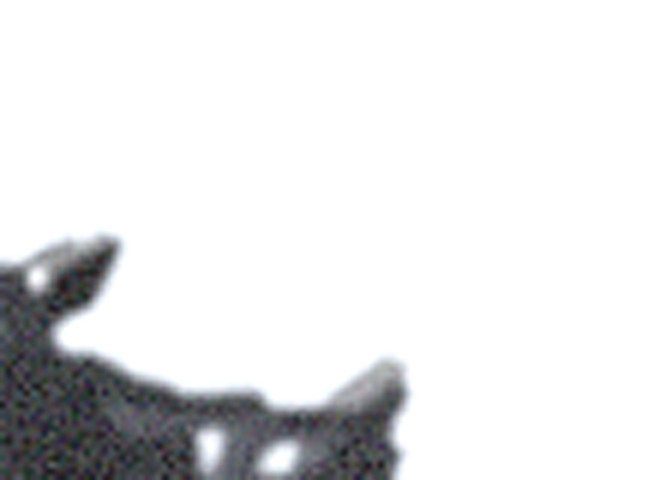

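Call:
move_arm([
  [0,[0,0,-2],0],
  [0,[0,0,-4],0],
  [0,[0,0,-6],0],
  [0,[0,0,-8],0],
  [0,[0,0,-12],0],
  [0,[0,0,-12],0],
  [0,[0,0,-12],0],
  [0,[0,0,-12],0],
  [0,[0,0,-12],0],
  [0,[0,0,-12],0],
])

```text
clock: 1.25
eef_pos: [0.1869, 0.4255, 0.5093]
tool_rot: [0.205, 0.978, 0.023, 0.005]
ft_force: [0.6, 0.2, -1.4]
grip_width: 0.0
```

```bash
python3 - <<'E'
from h import *
o=get_obs(); print(o["joint_pos"],o["joint_vel"],o["eef_pos"],o["tool_rot"])
E
```

```text
[1.15698635e+00 2.69420009e-01 8.94618972e-01 2.14905965e+00
 1.60137143e-05 1.57078447e+00] [ 0.00138846 -0.11182598 -0.12102379 -0.00621621  0.00118659  0.00056308] [0.18687972 0.42554445 0.50934928] [0.20536934 0.97840319 0.02296679 0.0048129 ]
```

Call:
move_arm([
  [0,[0,0,-4],0],
  [0,[0,0,-4],0],
  [0,[0,0,-4],0],
  [0,[0,0,-4],0],
  [0,[0,0,-4],0],
  [0,[0,0,-4],0],
  [0,[0,0,-4],0],
  [0,[0,0,-4],0],
  [0,[0,0,-4],0],
  [0,[0,0,-4],0],
])

```text
clock: 2.25
eef_pos: [0.1747, 0.3979, 0.5365]
tool_rot: [0.205, 0.977, 0.049, 0.01]
ft_force: [0.8, 0.8, -0.7]
grip_width: 0.0001
```

```bash
python3 - <<'E'
from h import *
o=get_obs(); print(o["joint_pos"],o["joint_vel"],o["eef_pos"],o["tool_rot"])
E
```

```text
[1.15698247e+00 1.84892609e-01 8.62462698e-01 2.14896711e+00
 1.90052406e-05 1.57076531e+00] [-0.00086846 -0.00639562 -0.00293417 -0.0007733  -0.00124008  0.0022142 ] [0.1747381  0.39789596 0.53648099] [0.2051645  0.97746586 0.04862138 0.01019725]
```

Call:
move_arm([
  [0,[0,0,1],0],
  [0,[0,0,2],0],
  [0,[0,0,3],0],
  [0,[0,0,4],0],
  [0,[0,0,4],0],
  [0,[0,0,4],0],
  [0,[0,0,4],0],
  [0,[0,0,4],0],
  [0,[0,0,4],0],
  [0,[0,0,4],0],
])

```text
clock: 3.25
eef_pos: [0.1832, 0.4172, 0.3396]
tool_rot: [0.205, 0.977, 0.051, 0.011]
ft_force: [0.1, -1.0, -0.6]
grip_width: 0.0
```

```bash
python3 - <<'E'
from h import *
o=get_obs(); print(o["joint_pos"],o["joint_vel"],o["eef_pos"],o["tool_rot"])
E
```

```text
[1.15698851e+00 4.27563268e-02 1.41498821e-01 1.56592373e+00
 5.93394551e-06 1.57077710e+00] [ 0.00246495  0.00159515 -0.02500943 -0.00300655  0.00044779 -0.00067696] [0.1831981  0.41715518 0.33957115] [0.20514565 0.97736055 0.0506804  0.01063569]
```

```bash
cat >> h.py <<'E'
from scipy.spatial.transform import Rotation as Rn
def w2t(D,o=None):
    o=o or get_obs(); return np.round(Rn.from_quat(o["tool_rot"]).as_matrix().T@np.array(D)/.05,2)
def st():
    o=get_obs(); R=Rn.from_quat(o["tool_rot"]).as_matrix()
    print("t",o["clock"],"p",o["eef_pos"].round(4),"q",o["joint_pos"].round(3),"\nx",R[:,0].round(3),"y",R[:,1].round(3),"z",R[:,2].round(3),"F",np.round(o["ft_force"],1)); return o,R
E
python3 - <<'E'
from h import *
st(); print(w2t([.12,-.82,.08]))
S=np.array([[.2414,.0037,1.3352,.4993,.1924],[.2694,.8946,2.1491,.4648,.5093],[.1849,.8625,2.1490,.4346,.5365],[.04276,.1415,1.5659,.4556,.3396]])
A=[];b=[]
for j2,j3,j4,r,z in S:
    be=j3-j2;p=j2-j3+j4
    # r0,z0,L1,L2,e,L3
    A.append([1,0,np.sin(j2),np.cos(be),-np.sin(be),np.cos(p)]);b.append(r)
    A.append([0,1,np.cos(j2),np.sin(be),np.cos(be),-np.sin(p)]);b.append(z)
A=np.array(A);print(np.linalg.svd(A)[1]); print(np.linalg.lstsq(A,np.array(b),rcond=None))
E
```

```text
t 3.25 p [0.1832 0.4172 0.3396] q [1.157 0.043 0.141 1.566 0.    1.571] 
x [-0.916  0.402  0.   ] y [0.4   0.911 0.103] z [ 0.042  0.095 -0.995] F [ 0.1 -1.  -0.6]
[ -8.79 -13.81  -3.04]
[3.92927769 2.79858244 0.65299406 0.53686113 0.11723111 0.01867953]
(array([-2.36164445e-04,  2.41368058e-01,  4.94288764e-01,  3.91406392e-01,
        8.11001755e-03,  4.44646024e-01]), array([1.21207151e-09]), np.int32(6), array([3.92927769, 2.79858244, 0.65299406, 0.53686113, 0.11723111,
       0.01867953]))
```

Call:
move_arm([
  [0,[-0.5,-0.8,-0.2],0],
  [0,[-1.0,-1.6,-0.4],0],
  [0,[-1.5,-2.4,-0.6],0],
  [0,[-2.0,-3.2,-0.8],0],
  [0,[-2.6,-4.0,-1.0],0],
  [0,[-3.1,-4.8,-1.1],0],
  [0,[-3.6,-5.7,-1.3],0],
  [0,[-4.1,-6.5,-1.4],0],
  [0,[-4.6,-7.3,-1.6],0],
  [0,[-5.2,-8.1,-1.8],0],
])

```text
clock: 4.25
eef_pos: [0.2522, -0.0542, 0.3867]
tool_rot: [0.205, 0.977, 0.049, 0.012]
ft_force: [1.6, 2.0, -0.2]
grip_width: -0.0003
```

Call:
move_arm([
  [0,[-0.5,-0.8,-0.2],0],
  [0,[-1.0,-1.6,-0.4],0],
  [0,[-1.5,-2.4,-0.6],0],
  [0,[-2.0,-3.2,-0.7],0],
  [0,[-2.6,-4.0,-0.9],0],
  [0,[-3.1,-4.8,-1.1],0],
  [0,[-3.6,-5.7,-1.2],0],
  [0,[-3.6,-5.7,-1.2],0],
  [0,[-3.6,-5.7,-1.2],0],
  [0,[-3.6,-5.7,-1.2],0],
])

```text
clock: 5.25
eef_pos: [0.3009, -0.3894, 0.4173]
tool_rot: [0.205, 0.977, 0.049, 0.011]
ft_force: [-0.8, 0.1, -0.4]
grip_width: -0.0002
```

```bash
python3 - <<'E'
from h import *
st(); 
for d in ([.5,-.9,0],[.2,-.36,.2]): print(w2t(d))
E
```

```text
t 5.25 p [ 0.3009 -0.3894  0.4173] q [-0.972  0.313  0.682  1.991  0.085 -0.561] 
x [-0.916  0.402 -0.001] y [0.4   0.911 0.099] z [ 0.041  0.091 -0.995] F [-0.8  0.1 -0.4]
[-16.39 -12.4   -1.23]
[-6.56 -4.56 -4.47]
```

Call:
move_arm([
  [0,[-16,-12,-1],0],
  [0,[-16,-12,-1],0],
  [0,[-16,-12,-1],0],
  [0,[-16,-12,-1],0],
  [0,[-16,-12,-1],0],
  [0,[-16,-12,-1],0],
  [0,[-16,-12,-1],0],
  [0,[-16,-12,-1],0],
  [0,[-16,-12,-1],0],
  [0,[-16,-12,-1],0],
])

```text
clock: 6.25
eef_pos: [0.3598, -0.5414, 0.3528]
tool_rot: [0.205, 0.977, 0.054, 0.007]
ft_force: [-0.7, -0.8, 0.6]
grip_width: 0.0001
```

```bash
python3 - <<'E'
from h import *
st(); 
for d in ([.5,-.9,0],[.2,-.36,.2]): print(w2t(d))
E
```

```text
t 6.25 p [ 0.3598 -0.5414  0.3528] q [-1.028  0.767  1.275  2.149  0.084 -0.618] 
x [-0.916  0.401  0.009] y [0.4   0.91  0.109] z [ 0.036  0.103 -0.994] F [-0.7 -0.8  0.6]
[-16.38 -12.39  -1.49]
[-6.52 -4.52 -4.57]
```

```bash
cat > m.py <<'E'
import numpy as np
from scipy.optimize import least_squares
P=[-2.36e-4,.241368,.494289,.391406,.00811,.444646]
lo=np.array([-1.05,-1.09,-1.99]);hi=np.array([1.87,1.28,2.15])
def fk(q):
    j2,j3,j4=q;be=j3-j2;p=j2-j3+j4
    r=P[0]+P[2]*np.sin(j2)+P[3]*np.cos(be)-P[4]*np.sin(be)+P[5]*np.cos(p)
    z=P[1]+P[2]*np.cos(j2)+P[3]*np.sin(be)+P[4]*np.cos(be)-P[5]*np.sin(p)
    return np.array([r,z,p])
def ik(q0,T,w):
    f=lambda q:(fk(q)-T)*[1,1,w]
    return least_squares(f,np.clip(q0,lo+1e-4,hi-1e-4),bounds=(lo,hi)).x
E
python3 - <<'E'
from m import *
S1=[.2694,.8946,2.1490];a=fk(S1)
for w in (.1,.2,.3,.5,1):
    T=a+[ -.2*np.cos(a[2]),.2*np.sin(a[2]),0]
    q=ik(S1,T,w);A=q
    s=[.313,.682,1.991];b=fk(s)
    q2=ik(s,b+[1,.05,0],w)
    print(w,A.round(3),fk(A).round(3),q2.round(3),fk(q2).round(3))
E
```

```text
0.1 [0.127 1.224 2.15 ] [0.454 0.697 1.053] [1.245 1.28  0.021] [ 1.304  0.427 -0.013]
0.2 [0.127 1.151 2.15 ] [0.45  0.669 1.126] [1.146 1.28  0.383] [1.268 0.396 0.249]
0.3 [0.131 1.073 2.15 ] [0.446 0.637 1.208] [1.076 1.28  0.69 ] [1.21  0.355 0.486]
0.5 [0.146 0.959 2.15 ] [0.438 0.588 1.336] [1.014 1.28  1.123] [1.086 0.277 0.857]
1 [0.166 0.856 2.15 ] [0.427 0.542 1.461] [1.009 1.28  1.606] [0.897 0.185 1.336]
```

```bash
python3 - <<'E'
from m import *
s=[.767,1.275,2.149];b=fk(s);print(b)
for d in ([1,1],[1,2],[2,1],[2,2],[3,3],[0,2],[-.5,2]):
    q2=ik(s,b+[*d,0],1.)
    print(d,q2.round(3),fk(q2).round(3))
from h import *
for d in ([.54,-.84,0],[0,0,1]): print(w2t(d)*1)
E
```

```text
[0.64963368 0.35118109 1.641     ]
[1, 1] [0.649 1.28  1.763] [0.799 0.47  1.132]
[1, 2] [0.387 1.28  1.73 ] [0.723 0.679 0.837]
[2, 1] [0.903 1.28  1.201] [1.051 0.373 0.824]
[2, 2] [0.649 1.28  1.221] [0.98  0.625 0.59 ]
[3, 3] [0.666 1.28  0.856] [1.052 0.755 0.243]
[0, 2] [0.121 1.273 2.15 ] [0.452 0.719 0.998]
[-0.5, 2] [-0.114  1.034  2.15 ] [0.336 0.718 1.002]
[-16.63 -10.97  -1.34]
[  0.17   2.17 -19.88]
```

Call:
move_arm([
  [0,[-33,-17.5,-42],0],
  [0,[-33,-17.5,-42],0],
  [0,[-33,-17.5,-42],0],
  [0,[-33,-17.5,-42],0],
  [0,[-33,-17.5,-42],0],
  [0,[-33,-17.5,-42],0],
  [0,[-33,-17.5,-42],0],
  [0,[-33,-17.5,-42],0],
  [0,[-33,-17.5,-42],0],
  [0,[-33,-17.5,-42],0],
])

```text
clock: 7.25
eef_pos: [0.3676, -0.5299, 0.3786]
tool_rot: [0.206, 0.977, 0.041, 0.021]
ft_force: [0.7, 0.1, 0.5]
grip_width: -0.0004
```

```bash
python3 - <<'E'
from h import *
o,R=st(); print(o["joint_vel"].round(2))
for d in ([.54,-.84,0],[0,0,1]): print(w2t(d)*1)
E
```

```text
t 7.25 p [ 0.3676 -0.5299  0.3786] q [-1.01   0.727  1.274  2.149  0.087 -0.597] 
x [-0.914  0.404 -0.024] y [0.401 0.912 0.089] z [ 0.058  0.072 -0.996] F [0.7 0.1 0.5]
[ 0.02 -0.   -0.    0.    0.    0.02]
[-16.66 -10.99  -0.59]
[ -0.47   1.78 -19.91]
```

```bash
cat >> m.py <<'E'
def call(q,T,w,n=10,ret=False,lat=False):
    # T target (r,z,p) full; per row clip 50mm from current commanded
    for k in range(n):
        c=fk(q);d=np.array(T)-c
        s=min(1,.05/max(1e-9,np.hypot(*d[:2])))
        t=c.copy();t[:2]+=d[:2]*s;t[2]+=np.clip(d[2],-.15,.15)
        q=ik(q,t,w)
    return q
E
python3 - <<'E'
from m import *
for w in (.1,.2,.3,.5,1):
    q=np.array([.2414,.0037,1.3352]);a=fk(q)
    q1=call(q,a+[0,.6,0],w);b=fk(q1)
    S1=np.array([.2694,.8946,2.149]);b=fk(S1)
    q2=call(S1,b+[ -.2*np.cos(b[2]),.2*np.sin(b[2]),0],w)
    s=[.313,.682,1.991];b=fk(s);q3=call(s,b+[1,.05,0],w)
    b=fk([.767,1.275,2.149]);q4=call([.767,1.275,2.149],b+[2,2,0],w)
    print(w,q1.round(3),fk(q1).round(3),q2.round(3),fk(q2).round(3),q3.round(3),fk(q3).round(3),q4.round(3),fk(q4).round(3))
print("obs [.269 .895 2.149],.465 .509 1.524 | .185 .862 2.149 .4346 .5365 1.471 | .767 1.275 2.149 .65 .353 1.641 | .727 1.274 2.149 .645 .379 1.602")
E
```

```text
0.1 [0.217 1.261 2.15 ] [0.495 0.669 1.106] [0.128 1.246 2.15 ] [0.455 0.705 1.032] [0.795 1.28  1.421] [0.959 0.419 0.936] [0.611 1.28  1.223] [0.963 0.662 0.553]
0.2 [0.22  1.125 2.15 ] [0.485 0.616 1.245] [0.127 1.215 2.15 ] [0.454 0.694 1.062] [0.804 1.28  1.634] [0.878 0.363 1.158] [0.602 1.28  1.566] [0.86  0.556 0.888]
0.3 [0.234 0.997 2.15 ] [0.473 0.561 1.387] [0.13  1.086 2.15 ] [0.447 0.642 1.194] [0.841 1.28  1.857] [0.787 0.305 1.418] [0.66  1.28  1.953] [0.721 0.434 1.333]
0.5 [0.253 0.904 2.15 ] [0.462 0.52  1.5  ] [0.165 0.866 2.15 ] [0.429 0.546 1.449] [0.868 1.28  1.965] [0.74  0.28  1.553] [0.714 1.28  2.141] [0.648 0.387 1.575]
1 [0.265 0.86  2.15 ] [0.456 0.5   1.554] [0.177 0.821 2.15 ] [0.424 0.526 1.505] [0.883 1.28  2.002] [0.724 0.27  1.605] [0.752 1.28  2.15 ] [0.649 0.362 1.622]
obs [.269 .895 2.149],.465 .509 1.524 | .185 .862 2.149 .4346 .5365 1.471 | .767 1.275 2.149 .65 .353 1.641 | .727 1.274 2.149 .645 .379 1.602
```

```bash
python3 - <<'E'
from m import *
for w in (.5,.65):
  q=np.array([.727,1.274,2.149]);print(w)
  for k in range(8):
    best=None
    for a in np.arange(0,360,20):
        t=fk(q)+[2*np.cos(np.radians(a)),2*np.sin(np.radians(a)),0]
        n=call(q,t,w)
        if fk(n)[1]>.3 and (best is None or fk(n)[2]<best[0]): best=(fk(n)[2],a,n)
    q=best[2];print(best[1],q.round(3),fk(q).round(3))
E
```

```text
0.5
60 [0.607 1.233 2.15 ] [0.615 0.439 1.524]
60 [0.559 1.263 2.15 ] [0.61  0.479 1.445]
80 [0.342 1.124 2.15 ] [0.527 0.553 1.368]
80 [0.245 1.106 2.15 ] [0.492 0.596 1.289]
80 [0.203 1.142 2.15 ] [0.481 0.63  1.211]
80 [0.187 1.204 2.15 ] [0.479 0.662 1.132]
80 [0.181 1.277 2.15 ] [0.48  0.693 1.054]
100 [-0.022  1.152  2.15 ] [0.382 0.731 0.976]
0.65
60 [0.611 1.205 2.15 ] [0.61  0.428 1.556]
60 [0.562 1.203 2.15 ] [0.599 0.456 1.509]
60 [0.541 1.228 2.15 ] [0.6   0.478 1.463]
60 [0.532 1.266 2.15 ] [0.604 0.496 1.416]
80 [0.33 1.11 2.15] [0.521 0.554 1.37 ]
60 [0.44  1.266 2.15 ] [0.578 0.551 1.324]
80 [0.29  1.163 2.15 ] [0.515 0.594 1.278]
80 [0.224 1.143 2.15 ] [0.489 0.62  1.231]
```

Call:
move_arm([
  [0,[-9,-4,-18],0],
  [0,[-9,-4,-18],0],
  [0,[-9,-4,-18],0],
  [0,[-9,-4,-18],0],
  [0,[-9,-4,-18],0],
  [0,[-9,-4,-18],0],
  [0,[-9,-4,-18],0],
  [0,[-9,-4,-18],0],
  [0,[-9,-4,-18],0],
  [0,[-9,-4,-18],0],
])

```text
clock: 8.25
eef_pos: [0.3735, -0.5147, 0.4157]
tool_rot: [0.207, 0.977, 0.022, 0.041]
ft_force: [0.3, -0.4, 0.5]
grip_width: 0.0001
```

```bash
python3 - <<'E'
from h import *
o,R=st(); print(o["joint_vel"].round(2))
for d in ([.54,-.84,0],[0,0,1]): print(w2t(d)*1)
E
```

```text
t 8.25 p [ 0.3735 -0.5147  0.4157] q [-0.991  0.669  1.274  2.149  0.09  -0.572] 
x [-0.911  0.406 -0.071] y [0.403 0.913 0.06 ] z [ 0.09   0.026 -0.996] F [ 0.3 -0.4  0.5]
[ 0.02 -0.    0.   -0.    0.    0.02]
[-16.67 -10.99   0.53]
[ -1.43   1.21 -19.91]
```

Call:
move_arm([
  [0,[-1.5,1,-20],0],
  [0,[-1.5,1,-20],0],
  [0,[-1.5,1,-20],0],
  [0,[-1.5,1,-20],0],
  [0,[-1.5,1,-20],0],
  [0,[-1.5,1,-20],0],
  [0,[-1.5,1,-20],0],
  [0,[-1.5,1,-20],0],
  [0,[-1.5,1,-20],0],
  [0,[-1.5,1,-20],0],
])

```text
clock: 9.25
eef_pos: [0.3841, -0.4853, 0.4686]
tool_rot: [0.208, 0.975, -0.005, 0.071]
ft_force: [-0.0, -0.1, -1.1]
grip_width: 0.0
```

```bash
python3 - <<'E'
from h import *
o,R=st(); print(o["joint_vel"].round(2))
for d in ([.54,-.84,0],[0,0,1]): print(w2t(d)*1)
E
```

```text
t 9.25 p [ 0.3841 -0.4853  0.4686] q [-0.95   0.584  1.274  2.149  0.089 -0.524] 
x [-0.903  0.406 -0.141] y [0.407 0.913 0.021] z [ 0.137 -0.039 -0.99 ] F [-0.  -0.1 -1.1]
[ 0.04 -0.01 -0.   -0.   -0.    0.04]
[-16.57 -10.94   2.13]
[ -2.81   0.41 -19.8 ]
```

```bash
python3 - <<'E'
from h import *
print(w2t([-.42,.06,.94]))
E
```

```text
[  5.43  -1.94 -19.8 ]
```

Call:
move_arm([
  [0,[5,-2,-20],0],
  [0,[5,-2,-20],0],
  [0,[5,-2,-20],0],
  [0,[5,-2,-20],0],
  [0,[5,-2,-20],0],
  [0,[5,-2,-20],0],
  [0,[5,-2,-20],0],
  [0,[5,-2,-20],0],
  [0,[5,-2,-20],0],
  [0,[5,-2,-20],0],
])

```text
clock: 10.25
eef_pos: [0.2977, -0.5227, 0.5122]
tool_rot: [0.21, 0.972, -0.038, 0.098]
ft_force: [0.4, -0.0, 0.4]
grip_width: 0.0002
```

```bash
python3 - <<'E'
from h import *
o,R=st(); print(o["joint_vel"].round(2))
print(w2t([-.42,-.24,.9]))
E
```

```text
t 10.25 p [ 0.2977 -0.5227  0.5122] q [-1.113  0.514  1.274  2.149  0.106 -0.678] 
x [-0.893  0.401 -0.206] y [ 0.416  0.909 -0.033] z [ 0.174 -0.115 -0.978] F [ 0.4 -0.   0.4]
[-0.13  0.01  0.    0.    0.01 -0.13]
[  1.86  -8.44 -18.52]
```

```bash
python3 - <<'E'
from h import *
print(w2t([-.19,.36,.91]))
E
```

```text
[  2.52   4.37 -19.29]
```

Call:
move_arm([
  [0,[2.5,4.5,-19],0],
  [0,[2.5,4.5,-19],0],
  [0,[2.5,4.5,-19],0],
  [0,[2.5,4.5,-19],0],
  [0,[2.5,4.5,-19],0],
  [0,[2.5,4.5,-19],0],
  [0,[2.5,4.5,-19],0],
  [0,[2.5,4.5,-19],0],
  [0,[2.5,4.5,-19],0],
  [0,[2.5,4.5,-19],0],
])

```text
clock: 11.25
eef_pos: [0.3275, -0.4691, 0.5688]
tool_rot: [0.211, 0.967, -0.069, 0.128]
ft_force: [0.3, -0.3, 0.6]
grip_width: 0.0004
```

```bash
python3 - <<'E'
from h import *
o,R=st(); print(o["joint_vel"].round(2))
print(w2t([-.19,.36,.91]),w2t([0,0,1]))
E
```

```text
t 11.25 p [ 0.3275 -0.4691  0.5688] q [-1.013  0.416  1.274  2.149  0.086 -0.571] 
x [-0.878  0.39  -0.277] y [ 0.425  0.902 -0.08 ] z [ 0.219 -0.188 -0.957] F [ 0.3 -0.3  0.6]
[ 0.1  -0.01  0.    0.   -0.02  0.09]
[  1.1    3.43 -19.61] [ -5.55  -1.59 -19.15]
```

```bash
python3 - <<'E'
from h import *
print(w2t([-.35,.28,.9]))
E
```

```text
[  3.34   0.64 -19.82]
```

Call:
move_arm([
  [0,[3.5,0.5,-20],0],
  [0,[3.5,0.5,-20],0],
  [0,[3.5,0.5,-20],0],
  [0,[3.5,0.5,-20],0],
  [0,[3.5,0.5,-20],0],
  [0,[3.5,0.5,-20],0],
  [0,[3.5,0.5,-20],0],
  [0,[3.5,0.5,-20],0],
  [0,[3.5,0.5,-20],0],
  [0,[3.5,0.5,-20],0],
])

```text
clock: 12.25
eef_pos: [0.2911, -0.4588, 0.615]
tool_rot: [0.211, 0.959, -0.101, 0.157]
ft_force: [0.4, -0.6, 0.0]
grip_width: -0.0
```

```bash
python3 - <<'E'
from h import *
o,R=st(); print(o["joint_vel"].round(2))
print(w2t([-.35,.28,.9]),w2t([-.35,.35,.87]))
E
```

```text
t 12.25 p [ 0.2911 -0.4588  0.615 ] q [-1.068  0.334  1.274  2.149  0.101 -0.616] 
x [-0.861  0.374 -0.343] y [ 0.438  0.89  -0.128] z [ 0.258 -0.261 -0.93 ] F [ 0.4 -0.6  0. ]
[-0.03  0.    0.   -0.    0.01 -0.03]
[  1.95  -0.38 -20.01] [  2.67   0.94 -19.82]
```

Call:
move_arm([
  [0,[2.5,1.5,-20],0],
  [0,[2.5,1.5,-20],0],
  [0,[2.5,1.5,-20],0],
  [0,[2.5,1.5,-20],0],
  [0,[2.5,1.5,-20],0],
  [0,[2.5,1.5,-20],0],
  [0,[2.5,1.5,-20],0],
  [0,[2.5,1.5,-20],0],
  [0,[2.5,1.5,-20],0],
  [0,[2.5,1.5,-20],0],
])

```text
clock: 13.25
eef_pos: [0.2801, -0.4242, 0.6612]
tool_rot: [0.212, 0.95, -0.132, 0.185]
ft_force: [0.4, -0.3, 0.4]
grip_width: -0.0002
```

Call:
move_arm([
  [0,[2,1,-20],0],
  [0,[2,1,-20],0],
  [0,[2,1,-20],0],
  [0,[2,1,-20],0],
  [0,[2,1,-20],0],
  [0,[2,1,-20],0],
  [0,[2,1,-20],0],
  [0,[2,1,-20],0],
  [0,[2,1,-20],0],
  [0,[2,1,-20],0],
])

```text
clock: 14.25
eef_pos: [0.2682, -0.3853, 0.7036]
tool_rot: [0.211, 0.94, -0.162, 0.214]
ft_force: [0.6, 0.3, 0.4]
grip_width: 0.0
```

```bash
python3 - <<'E'
from h import *
o,R=st(); print(o["joint_vel"].round(2))
print(w2t([-.35,.28,.9]),w2t([-.35,.45,.83]))
E
```

```text
t 14.25 p [ 0.2682 -0.3853  0.7036] q [-1.018  0.158  1.274  2.149  0.077 -0.556] 
x [-0.82   0.327 -0.47 ] y [ 0.466  0.858 -0.214] z [ 0.333 -0.395 -0.856] F [0.6 0.3 0.4]
[ 0.04 -0.01  0.   -0.   -0.02  0.03]
[ -0.89  -2.31 -19.96] [  0.88   0.9  -20.1 ]
```

```bash
python3 - <<'E'
from h import *
print(w2t([-.47,.52,.71]))
E
```

```text
[  4.43   1.5  -19.4 ]
```

Call:
move_arm([
  [0,[4.5,1.5,-19.5],0],
  [0,[4.5,1.5,-19.5],0],
  [0,[4.5,1.5,-19.5],0],
  [0,[4.5,1.5,-19.5],0],
  [0,[4.5,1.5,-19.5],0],
  [0,[4.5,1.5,-19.5],0],
  [0,[4.5,1.5,-19.5],0],
  [0,[4.5,1.5,-19.5],0],
  [0,[4.5,1.5,-19.5],0],
  [0,[4.5,1.5,-19.5],0],
])

```text
clock: 15.25
eef_pos: [0.2488, -0.3463, 0.7433]
tool_rot: [0.21, 0.927, -0.192, 0.243]
ft_force: [0.8, 0.9, 1.1]
grip_width: 0.0003
```

Call:
move_arm([
  [0,[4.5,1.5,-19.5],0],
  [0,[4.5,1.5,-19.5],0],
  [0,[4.5,1.5,-19.5],0],
  [0,[4.5,1.5,-19.5],0],
  [0,[4.5,1.5,-19.5],0],
  [0,[4.5,1.5,-19.5],0],
  [0,[4.5,1.5,-19.5],0],
  [0,[4.5,1.5,-19.5],0],
  [0,[4.5,1.5,-19.5],0],
  [0,[4.5,1.5,-19.5],0],
])

```text
clock: 16.25
eef_pos: [0.2293, -0.3023, 0.7792]
tool_rot: [0.208, 0.913, -0.22, 0.274]
ft_force: [0.1, -0.6, 0.2]
grip_width: 0.0001
```

```bash
python3 - <<'E'
from h import *
o,R=st(); print(o["joint_vel"].round(2))
print(w2t([-.47,.52,.71]),w2t([-.5,.6,.6]))
E
```

```text
t 16.25 p [ 0.2293 -0.3023  0.7792] q [-0.952 -0.021  1.274  2.149  0.033 -0.492] 
x [-0.764  0.259 -0.591] y [ 0.5    0.817 -0.288] z [ 0.408 -0.516 -0.753] F [ 0.1 -0.6  0.2]
[ 0.03 -0.01  0.    0.   -0.02  0.02]
[  1.47  -0.3  -19.9 ] [  3.65   1.34 -19.31]
```

```bash
python3 - <<'E'
from h import *
print(w2t([-.64,.54,.58]))
E
```

```text
[  5.71  -0.93 -19.53]
```

Call:
move_arm([
  [0,[5.5,-1,-19.5],0],
  [0,[5.5,-1,-19.5],0],
  [0,[5.5,-1,-19.5],0],
  [0,[5.5,-1,-19.5],0],
  [0,[5.5,-1,-19.5],0],
  [0,[5.5,-1,-19.5],0],
  [0,[5.5,-1,-19.5],0],
  [0,[5.5,-1,-19.5],0],
  [0,[5.5,-1,-19.5],0],
  [0,[5.5,-1,-19.5],0],
])

```text
clock: 17.25
eef_pos: [0.1513, -0.2533, 0.8357]
tool_rot: [0.229, 0.873, -0.293, 0.315]
ft_force: [-1.0, -0.4, -0.5]
grip_width: -0.0003
```

Call:
move_arm([
  [0,[5.5,-1,-19.5],0],
  [0,[5.5,-1,-19.5],0],
  [0,[5.5,-1,-19.5],0],
  [0,[5.5,-1,-19.5],0],
  [0,[5.5,-1,-19.5],0],
  [0,[5.5,-1,-19.5],0],
  [0,[5.5,-1,-19.5],0],
  [0,[5.5,-1,-19.5],0],
  [0,[5.5,-1,-19.5],0],
  [0,[5.5,-1,-19.5],0],
])

```text
clock: 18.25
eef_pos: [0.1539, -0.1768, 0.8689]
tool_rot: [0.198, 0.851, -0.32, 0.366]
ft_force: [-0.7, 0.1, -0.3]
grip_width: -0.0002
```

```bash
python3 - <<'E'
from h import *
o,R=st(); print(o["joint_vel"].round(2))
c=camera("wrist"); cv2.imwrite("pics/w1.png",c["color"][:,:,::-1])
E
```

```text
t 18.25 p [ 0.1539 -0.1768  0.8689] q [-1.309 -0.288  1.275  2.149  0.306 -0.688] 
x [-0.654  0.102 -0.75 ] y [ 0.571  0.717 -0.4  ] z [ 0.497 -0.689 -0.527] F [-0.7  0.1 -0.3]
[ 0.   -0.01  0.    0.   -0.    0.  ]
```

View pics/w1.png

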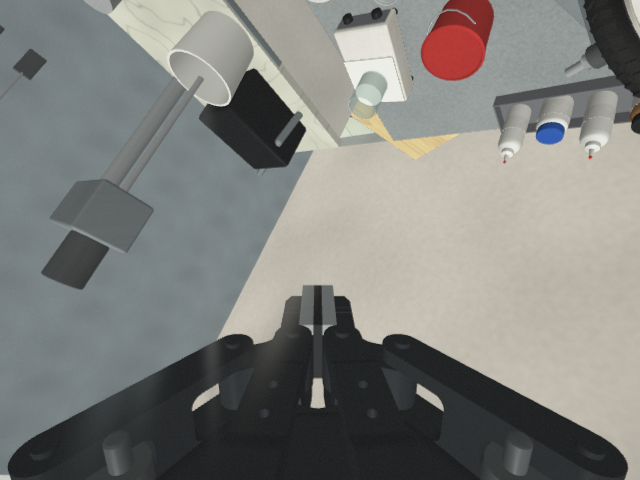

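```bash
python3 - <<'E'
from h import *
o,R=st(); p=o["eef_pos"]
for w in ([.47,-.40,.67],[.57,-.1,.52],[.52,0,.42],[.484,.053,.24]): print(w,w2t(np.array(w)-p))
E
```

```text
t 18.3 p [ 0.1538 -0.1766  0.869 ] q [-1.31  -0.289  1.275  2.149  0.306 -0.688] 
x [-0.654  0.102 -0.75 ] y [ 0.571  0.717 -0.4  ] z [ 0.497 -0.69  -0.527] F [0.7 0.2 1. ]
[0.47, -0.4, 0.67] [-1.61  2.    8.32]
[0.57, -0.1, 0.52] [-0.05  8.64  6.76]
[0.52, 0, 0.42] [ 2.3  10.31  5.93]
[0.484, 0.053, 0.24] [ 5.58 12.1   6.74]
```

Call:
move_arm([
  [0,[-0.2,0.2,0.9],0],
  [0,[-0.4,0.4,1.8],0],
  [0,[-0.6,0.6,2.8],0],
  [0,[-0.8,0.9,3.7],0],
  [0,[-1.0,1.1,4.6],0],
  [0,[-1.2,1.4,5.6],0],
  [0,[-1.4,1.6,6.5],0],
  [0,[-1.5,1.8,7.4],0],
  [0,[-1.6,2.0,8.3],0],
  [0,[-1.6,2.0,8.3],0],
])

```text
clock: 19.3
eef_pos: [0.1912, -0.2149, 0.7272]
tool_rot: [0.195, 0.846, -0.324, 0.376]
ft_force: [-0.7, 0.5, 0.2]
grip_width: -0.0001
```

```bash
python3 - <<'E'
from h import *
o,R=st(); p=o["eef_pos"]
for w in ([.47,-.40,.67],[.57,-.1,.52],[.52,0,.42],[.484,.053,.24]): print(w,w2t(np.array(w)-p))
E
```

```text
t 19.3 p [ 0.1912 -0.2149  0.7272] q [-2.226 -0.578  0.444  2.149  0.974 -1.534] 
x [-0.642  0.086 -0.762] y [ 0.574  0.713 -0.402] z [ 0.509 -0.695 -0.507] F [-0.7  0.5  0.2]
[0.47, -0.4, 0.67] [-3.02  1.02  5.99]
[0.57, -0.1, 0.52] [-1.5   7.65  4.36]
[0.52, 0, 0.42] [0.84 9.31 3.48]
[0.484, 0.053, 0.24] [ 4.13 11.1   4.2 ]
```

```bash
cat > k3.py <<'E'
import numpy as np
from m import P
def tool(q):
    j1,j2,j3,j4,j5=q[:5];p=j2-j3+j4
    er=np.array([np.cos(j1),np.sin(j1),0]);el=np.array([-np.sin(j1),np.cos(j1),0]);ez=np.array([0,0,1.])
    d0=np.cos(p)*er-np.sin(p)*ez
    return er,el,ez,d0,np.cos(j5)*d0+np.sin(j5)*el
def wrist(q):
    er,el,ez,d0,z=tool(q);j2,j3=q[1:3];be=j3-j2
    return (P[0]+P[2]*np.sin(j2)+P[3]*np.cos(be)-P[4]*np.sin(be))*er+(P[1]+P[2]*np.cos(j2)+P[3]*np.sin(be)+P[4]*np.cos(be))*ez
E
python3 - <<'E'
from k3 import *
D=[([-2.226,-.578,.444,2.149,.974],[.1912,-.2149,.7272]),([-1.309,-.288,1.275,2.149,.306],[.1539,-.1768,.8689]),([-1.018,.158,1.274,2.149,.077],[.2682,-.3853,.7036])]
A=[];b=[]
for q,t in D:
    _,_,_,d0,z=tool(q);A.append(np.c_[d0,z]);b.append(np.array(t)-wrist(q))
    print(wrist(q).round(3))
s=np.linalg.lstsq(np.vstack(A),np.hstack(b),rcond=None);print(s)
E
```

```text
[0.044 0.058 0.994]
[-0.038  0.141  1.107]
[ 0.127 -0.206  1.085]
(array([0.10293162, 0.34146568]), array([1.93250625e-06]), np.int32(2), array([2.34788812, 0.6981557 ]))
```

```bash
cat >> k3.py <<'E'
from scipy.optimize import least_squares
LO=np.array([-2.72,-1.05,-1.09,-1.99,-1.42]);HI=np.array([2.72,1.87,1.28,2.15,1.44])
def fk3(q):
    _,_,_,d0,z=tool(q); return wrist(q)+.103*d0+.3415*z,z
def ik3(q0,T,zt,w=.6):
    f=lambda q:np.r_[fk3(q)[0]-T,w*(fk3(q)[1]-zt)]
    return least_squares(f,np.clip(q0,LO+1e-3,HI-1e-3),bounds=(LO,HI)).x
def follow(q,wps,zt,verbose=True):
    q=np.array(q,float);rows=0
    for W in wps:
        W=np.array(W)
        for k in range(60):
            c,_=fk3(q);d=W-c;n=np.linalg.norm(d)
            if n<.003:break
            qn=ik3(q,c+d*min(1,.05/n),zt)
            s=min(1,.195/np.abs(qn-q).max());q=q+(qn-q)*s;rows+=1
        if verbose: print(W,rows,q.round(2),fk3(q)[0].round(3),np.degrees(np.arccos(np.clip(fk3(q)[1]@zt,-1,1))).round(1))
    return q,rows
E
cat > plan.py <<'E'
from k3 import *
q0=np.array([-2.226,-.578,.444,2.149,.974]);zt=fk3(q0)[1]
rng=np.random.default_rng(0)
seen=[]
for i in range(60):
    q=ik3(rng.uniform(LO,HI),np.array([.484,.053,.24]),zt);c,z=fk3(q)
    if np.linalg.norm(c-[.484,.053,.24])<.003 and z@zt>.9995 and not any(np.abs(q-s).max()<.05 for s in seen): seen.append(q);print(q.round(2))
zo=np.array([.22,-.305])
def wp(w,z): return [w[0]+.22,w[1]-.305,z]
follow(q0,[[.15,-.40,.70],[.47,-.45,.65],[.57,-.1,.52],[.52,0,.42],[.484,.053,.24]],zt)
E
python3 plan.py
```

```text
[ 0.75  0.23 -0.35  1.19 -1.03]
[ 0.15 -0.4   0.7 ] 6 [-1.72 -0.45  0.23  1.37  0.65] [ 0.15 -0.4   0.7 ] 0.0
[ 0.47 -0.45  0.65] 14 [-0.62 -0.17  0.2   0.93 -0.27] [ 0.47 -0.45  0.65] 0.0
[ 0.57 -0.1   0.52] 22 [ 0.33 -0.03  0.08  1.22 -0.97] [ 0.57 -0.1   0.52] 0.0
[0.52 0.   0.42] 25 [ 0.6   0.05 -0.07  1.4  -1.04] [ 0.52 -0.    0.42] 0.0
[0.484 0.053 0.24 ] 29 [ 0.75  0.23 -0.35  1.19 -1.03] [0.484 0.053 0.24 ] 0.0
```

```bash
cat > path.py <<'E'
from h import *
import json,sys
def rows(wps,n=10,step=.045,o=None):
    o=o or get_obs();p=o["eef_pos"];out=[];cur=p.copy();wps=[np.array(w) for w in wps]
    R=Rn.from_quat(o["tool_rot"]).as_matrix()
    for k in range(n):
        s=step
        while wps and s>0:
            d=wps[0]-cur;L=np.linalg.norm(d)
            if L<=s: cur=wps.pop(0).copy();s-=L
            else: cur=cur+d/L*s;s=0
        out.append([0,[float(v) for v in np.round(R.T@(cur-p)/.05,1)],0])
    print(json.dumps(out)); print("end",cur.round(3))
E
python3 - <<'E'
from path import *
st();rows([[.15,-.40,.70],[.47,-.45,.65],[.57,-.1,.52]])
E
```

```text
t 19.3 p [ 0.1912 -0.2149  0.7272] q [-2.226 -0.578  0.444  2.149  0.974 -1.534] 
x [-0.642  0.086 -0.762] y [ 0.574  0.713 -0.402] z [ 0.509 -0.695 -0.507] F [-0.7  0.5  0.2]
[[0, [0.1, -0.7, 0.6], 0], [0, [0.3, -1.4, 1.1], 0], [0, [0.4, -2.0, 1.7], 0], [0, [0.6, -2.7, 2.3], 0], [0, [0.3, -2.6, 2.9], 0], [0, [-0.2, -2.1, 3.5], 0], [0, [-0.7, -1.6, 4.1], 0], [0, [-1.1, -1.2, 4.7], 0], [0, [-1.6, -0.7, 5.3], 0], [0, [-2.1, -0.2, 5.9], 0]]
end [ 0.402 -0.439  0.661]
```

Call:
move_arm([
  [0,[0.1,-0.7,0.6],0],
  [0,[0.3,-1.4,1.1],0],
  [0,[0.4,-2.0,1.7],0],
  [0,[0.6,-2.7,2.3],0],
  [0,[0.6,-2.7,2.3],0],
  [0,[0.3,-2.6,2.9],0],
  [0,[-0.2,-2.1,3.5],0],
  [0,[-0.7,-1.6,4.1],0],
  [0,[-1.1,-1.2,4.7],0],
  [0,[-1.6,-0.7,5.3],0],
])

```text
clock: 20.3
eef_pos: [0.3566, -0.4297, 0.6689]
tool_rot: [0.194, 0.846, -0.325, 0.376]
ft_force: [-1.1, -0.9, -0.1]
grip_width: 0.0001
```

```bash
python3 - <<'E'
from path import *
from k3 import *
o,R=st();rows([[.47,-.45,.65],[.57,-.1,.52],[.52,0,.42],[.484,.053,.24]],step=.047)
follow(o["joint_pos"][:5],[[.47,-.45,.65],[.57,-.1,.52],[.52,0,.42],[.484,.053,.24]],R[:,2])
E
```

```text
t 20.3 p [ 0.3566 -0.4297  0.6689] q [-0.811 -0.343  0.138  1.015 -0.109 -0.422] 
x [-0.641  0.085 -0.763] y [ 0.573  0.713 -0.403] z [ 0.51  -0.696 -0.506] F [-1.1 -0.9 -0.1]
[[0, [-0.5, 0.5, 0.7], 0], [0, [-1.0, 0.9, 1.3], 0], [0, [-1.1, 1.6, 1.5], 0], [0, [-1.0, 2.5, 1.2], 0], [0, [-0.8, 3.4, 0.9], 0], [0, [-0.6, 4.2, 0.5], 0], [0, [-0.5, 5.1, 0.2], 0], [0, [-0.3, 6.0, -0.1], 0], [0, [-0.2, 6.9, -0.4], 0], [0, [-0.0, 7.7, -0.7], 0]]
end [ 0.561 -0.13   0.531]
[ 0.47 -0.45  0.65] 3 [-0.62 -0.17  0.2   0.92 -0.27] [ 0.47 -0.45  0.65] 0.0
[ 0.57 -0.1   0.52] 11 [ 0.33 -0.03  0.08  1.21 -0.97] [ 0.57 -0.1   0.52] 0.0
[0.52 0.   0.42] 14 [ 0.6   0.05 -0.07  1.4  -1.04] [ 0.52 -0.    0.42] 0.0
[0.484 0.053 0.24 ] 18 [ 0.75  0.23 -0.35  1.19 -1.03] [0.484 0.053 0.24 ] 0.0
```

```bash
python3 - <<'E'
from path import *
from k3 import *
o,R=st();W=[[.55,-.06,.52],[.51,0.02,.40],[.484,.053,.25]];rows(W,n=20,step=.047)
follow(o["joint_pos"][:5],W,R[:,2])
E
```

```text
t 20.3 p [ 0.3566 -0.4297  0.6689] q [-0.811 -0.343  0.138  1.015 -0.109 -0.422] 
x [-0.641  0.085 -0.763] y [ 0.573  0.713 -0.403] z [ 0.51  -0.696 -0.506] F [-1.1 -0.9 -0.1]
[[0, [0.0, 0.9, -0.2], 0], [0, [0.1, 1.8, -0.4], 0], [0, [0.1, 2.8, -0.5], 0], [0, [0.2, 3.7, -0.7], 0], [0, [0.2, 4.6, -0.9], 0], [0, [0.3, 5.5, -1.1], 0], [0, [0.3, 6.5, -1.2], 0], [0, [0.4, 7.4, -1.4], 0], [0, [0.4, 8.3, -1.6], 0], [0, [0.9, 9.0, -1.7], 0], [0, [1.6, 9.5, -1.8], 0], [0, [2.4, 10.0, -1.9], 0], [0, [3.2, 10.5, -1.9], 0], [0, [4.0, 10.9, -1.6], 0], [0, [4.8, 11.3, -1.4], 0], [0, [5.6, 11.7, -1.2], 0], [0, [5.6, 11.7, -1.2], 0], [0, [5.6, 11.7, -1.2], 0], [0, [5.6, 11.7, -1.2], 0], [0, [5.6, 11.7, -1.2], 0]]
end [0.484 0.053 0.25 ]
[ 0.55 -0.06  0.52] 9 [ 0.44 -0.01  0.11  1.38 -1.01] [ 0.55 -0.06  0.52] 0.0
[0.51 0.02 0.4 ] 12 [ 0.65  0.08 -0.09  1.44 -1.04] [0.51 0.02 0.4 ] 0.0
[0.484 0.053 0.25 ] 16 [ 0.75  0.22 -0.33  1.22 -1.03] [0.484 0.053 0.25 ] 0.0
```

Call:
move_arm([
  [0,[0.0,0.9,-0.2],0],
  [0,[0.1,1.8,-0.4],0],
  [0,[0.1,2.8,-0.5],0],
  [0,[0.2,3.7,-0.7],0],
  [0,[0.2,4.6,-0.9],0],
  [0,[0.3,5.5,-1.1],0],
  [0,[0.3,6.5,-1.2],0],
  [0,[0.4,7.4,-1.4],0],
  [0,[0.4,8.3,-1.6],0],
  [0,[0.9,9.0,-1.7],0],
])

```text
clock: 21.3
eef_pos: [0.5425, -0.0432, 0.4966]
tool_rot: [0.195, 0.846, -0.324, 0.377]
ft_force: [1.6, 0.7, -0.2]
grip_width: -0.0003
```

```bash
python3 - <<'E'
from path import *
o,R=st();W=[[.51,0.02,.40],[.484,.053,.26]];rows(W,n=10,step=.047)
c=camera("wrist"); cv2.imwrite("pics/w2.png",c["color"][:,:,::-1])
np.savez("w2.npz",p=o["eef_pos"],R=R)
E
```

```text
t 21.3 p [ 0.5425 -0.0432  0.4966] q [ 4.850e-01  1.000e-03  6.700e-02  1.387e+00 -1.021e+00  7.970e-01] 
x [-0.64   0.085 -0.764] y [ 0.573  0.715 -0.401] z [ 0.512 -0.694 -0.506] F [ 1.6  0.7 -0.2]
[[0, [0.8, 0.5, -0.1], 0], [0, [1.6, 1.0, -0.2], 0], [0, [2.4, 1.5, -0.1], 0], [0, [3.2, 1.9, 0.1], 0], [0, [4.0, 2.3, 0.3], 0], [0, [4.5, 2.6, 0.5], 0], [0, [4.5, 2.6, 0.5], 0], [0, [4.5, 2.6, 0.5], 0], [0, [4.5, 2.6, 0.5], 0], [0, [4.5, 2.6, 0.5], 0]]
end [0.484 0.053 0.26 ]
```

View pics/w2.png

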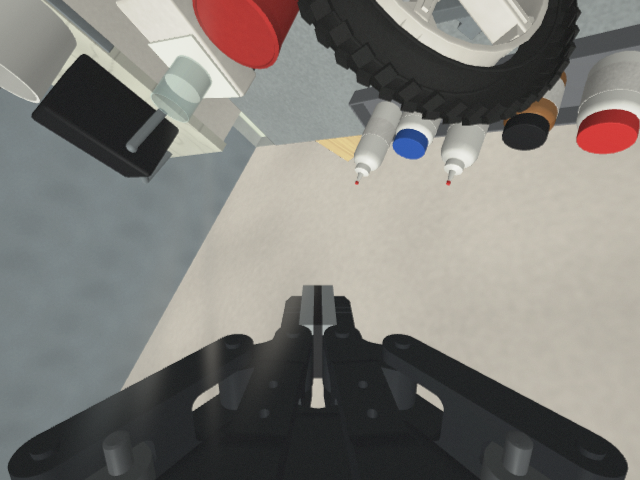

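Call:
move_arm([
  [0,[0.8,0.5,-0.1],0],
  [0,[1.6,1.0,-0.2],0],
  [0,[2.4,1.5,-0.1],0],
  [0,[3.2,1.9,0.1],0],
  [0,[4.0,2.3,0.3],0],
  [0,[4.5,2.6,0.5],0],
  [0,[4.5,2.6,0.5],0],
  [0,[4.5,2.6,0.5],0],
  [0,[4.5,2.6,0.5],0],
  [0,[4.5,2.6,0.5],0],
])

```text
clock: 22.35
eef_pos: [0.4841, 0.048, 0.2622]
tool_rot: [0.196, 0.846, -0.323, 0.377]
ft_force: [-0.2, -0.4, 0.6]
grip_width: -0.0
```

```bash
python3 - <<'E'
from path import *
o,R=st()
c=camera("wrist"); cv2.imwrite("pics/w3.png",c["color"][:,:,::-1])
cv2.imwrite("pics/w3f.png",cv2.flip(c["color"][:,:,::-1],-1))
np.savez("w3.npz",p=o["eef_pos"],R=R,M=c["mount"],K=[c["fx"],c["fy"],c["cx"],c["cy"]])
E
```

```text
t 22.35 p [0.4841 0.048  0.2622] q [ 0.744  0.199 -0.327  1.232 -1.029  1.306] 
x [-0.639  0.088 -0.764] y [ 0.576  0.714 -0.399] z [ 0.51  -0.695 -0.507] F [-0.2 -0.4  0.6]
```

View pics/w3.png

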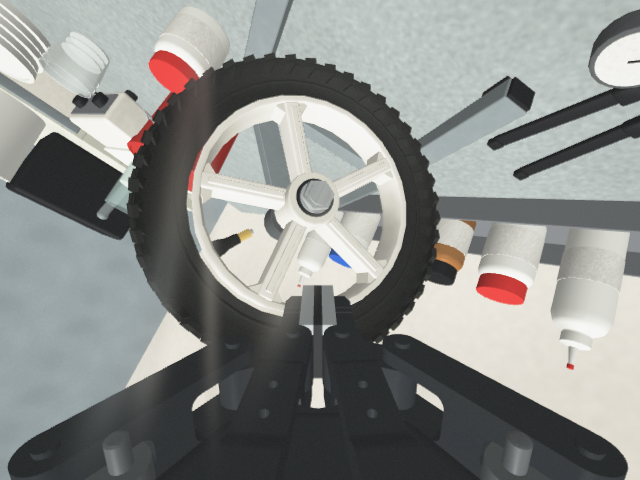

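```bash
cat >> h.py <<'E'
HUB=np.array([.554,-.079,.18]); AZ=-61.5
def wf(hub=None,az=None):
    hub=HUB if hub is None else hub; a=np.radians(AZ if az is None else az)
    x=np.array([np.cos(a),np.sin(a),0]);z=np.array([0,0,1.]);y=np.cross(z,x); return hub,x,y,z
def wproj(s,Pw):
    Pt=(np.atleast_2d(Pw)-s["p"])@s["R"]; M=s["M"]; Pc=(Pt-M[:3,3])@M[:3,:3]
    fx,fy,cx,cy=s["K"]; return np.c_[Pc[:,0]/Pc[:,2]*fx+cx,Pc[:,1]/Pc[:,2]*fy+cy]
def wray(s,px):
    fx,fy,cx,cy=s["K"];M=s["M"];d=s["R"]@M[:3,:3]@np.array([(px[0]-cx)/fx,(px[1]-cy)/fy,1]);return s["p"]+s["R"]@M[:3,3],d
def wplane(s,px,off,hub=None,az=None):
    h,x,y,z=wf(hub,az);o,d=wray(s,px);t=((h+x*off-o)@x)/(d@x);P=o+t*d; return np.array([(P-h)@y,(P-h)@z])
E
python3 - <<'E'
from h import *
s=dict(np.load("w3.npz")); im=cv2.imread("pics/w3.png")
h,x,y,z=wf(); th=np.linspace(0,2*np.pi,120)
def circ(r,off): return h+off*x+r*(np.cos(th)[:,None]*z+np.sin(th)[:,None]*y)
for r,off,c in ((99,-20,(0,0,255)),(112,-20,(0,255,0)),(156,0,(255,0,0)),(26,-34,(0,0,255))):
    cv2.polylines(im,[np.int32(wproj(s,circ(r/1e3,off/1e3)))],True,c,1)
n=wproj(s,h-.047*x)[0];cv2.circle(im,tuple(np.int32(n)),3,(255,0,255),-1);print(n)
cv2.imwrite("pics/w3o.png",im)
for nm,px,off in (("tip",(250,237),0),("base",(215,247),0)):
    a=wplane(s,px,off);print(nm,a.round(4),np.hypot(*a),np.degrees(np.arctan2(a[0],a[1])))
E
```

```text
[316.78100565 194.66682328]
tip [-0.0312  0.0532] 0.06170962521798777 -30.41872035328013
base [-0.0555  0.0767] 0.09468152368159614 -35.85855916896783
```

View pics/w3o.png

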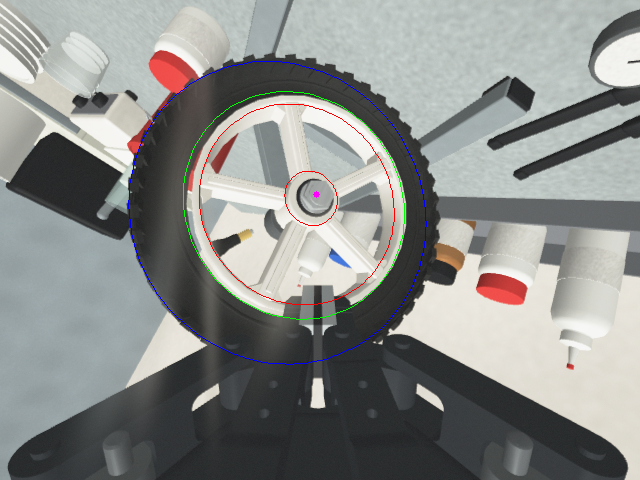

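```bash
python3 - <<'E'
import cv2
a=cv2.imread("pics/w3.png")[70:320,170:430]
cv2.imwrite("pics/w3z.png",cv2.resize(a,None,fx=2.4,fy=2.4,interpolation=cv2.INTER_CUBIC))
E
```

```text
(no output)
```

View pics/w3z.png

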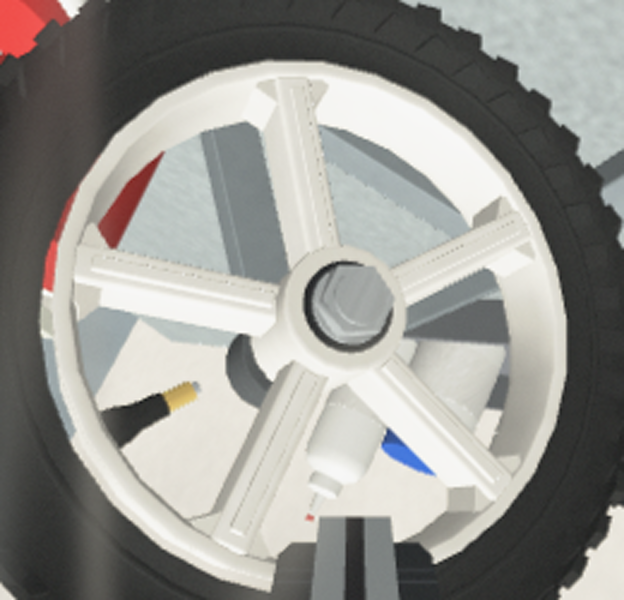

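```bash
python3 - <<'E'
from h import *
from scipy.optimize import least_squares
s=dict(np.load("w3.npz"))
E=[(292.9,107.5),(384.6,165),(374.2,272.1),(269.2,290.8),(205.4,180.4)]
Rm=[(187.5,203),(290.8,95.8),(406,207.5),(390.8,270),(220,122)]
for e in E:
    a=wplane(s,e,-.02);print(a.round(4),np.hypot(*a).round(4),(np.degrees(np.arctan2(-a[0],a[1]))%72).round(1),np.degrees(np.arctan2(-a[0],a[1])).round(1))
def f(v):
    hub=np.array([v[0],v[1],.18]);r=[]
    for p in Rm: r.append((np.hypot(*wplane(s,p,-.02,hub,v[2]))-.112)/.002)
    n=wplane(s,(315.5,196.5),-.047,hub,v[2]);r+=list(n/.003)
    for k,e in enumerate(E):
        a=wplane(s,e,-.02,hub,v[2]);t=np.arctan2(-a[0],a[1])-v[3]
        r.append(np.sin((t*5)/1)/5*.095/.003)
    return r+[(v[2]-AZ)/2,(v[0]-HUB[0])/.005,(v[1]-HUB[1])/.005]
r=least_squares(f,[*HUB[:2],AZ,np.radians(-4)]);print(r.x,np.degrees(r.x[3]),np.round(r.fun,2))
v=r.x
for px in ((246,233),(214,248)):
    a=wplane(s,px,0,np.array([v[0],v[1],.18]),v[2]);print(a,np.hypot(*a),np.degrees(np.arctan2(-a[0],a[1])))
E
```

```text
[-0.054  -0.0788] 0.0955 1.6 145.6
[ 0.0595 -0.0814] 0.1008 0.2 -143.8
[0.0947 0.03  ] 0.0993 71.6 -72.4
[0.0043 0.0928] 0.0929 69.4 -2.6
[-0.0901  0.0307] 0.0952 71.2 71.2
[ 5.58097031e-01 -7.97770134e-02 -6.09337815e+01 -5.43993598e-03] -0.31168537256394463 [-0.27 -0.4   0.34 -0.52 -0.31 -0.84  0.35  0.62 -0.56 -0.01 -0.44  0.39
  0.28  0.82 -0.16]
[-0.03936243  0.05094413] 0.06437938615380331 37.69178812775006
[-0.05900881  0.07757778] 0.0974697420650422 37.25809202596473
```

```bash
sed -i 's/^HUB=.*/HUB=np.array([.558,-.080,.18]); AZ=-61.0/' h.py; cat >> path.py <<'E'
def tcp(phi,R,r=.063,back=0.,depth=0.):
    h,x,y,z=wf();t=R[:,2];ph=np.radians(phi)
    c=h-.010*x+(-np.sin(ph)*r)*y+np.cos(ph)*r*z
    return c+t*((.010+depth)/(t@x))-t*back
E
python3 - <<'E'
from path import *
from k3 import *
o,R=st();h,x,y,z=wf()
W=[tcp(-112,R,back=.06),tcp(-112,R)]
for w in W:print(w.round(4),[round(float((w-h)@e),4) for e in(x,y,z)])
rows(W,n=10,step=.04)
follow(o["joint_pos"][:5],W+[tcp(a,R) for a in(-90,-45,0,55)],R[:,2])
E
```

```text
t 22.4 p [0.4839 0.0479 0.262 ] q [ 0.744  0.199 -0.327  1.231 -1.029  1.306] 
x [-0.639  0.088 -0.764] y [ 0.576  0.714 -0.399] z [ 0.51  -0.695 -0.507] F [-0.3  0.5  0.1]
[ 0.5796 -0.0094  0.1809] [-0.0513, 0.0531, 0.0009]
[ 0.6102 -0.0511  0.1505] [0.0, 0.0597, -0.0295]
[[0, [-0.0, 0.3, 0.8], 0], [0, [-0.0, 0.5, 1.5], 0], [0, [-0.1, 0.8, 2.3], 0], [0, [-0.1, 0.9, 3.0], 0], [0, [-0.1, 0.9, 3.8], 0], [0, [-0.1, 0.9, 3.8], 0], [0, [-0.1, 0.9, 3.8], 0], [0, [-0.1, 0.9, 3.8], 0], [0, [-0.1, 0.9, 3.8], 0], [0, [-0.1, 0.9, 3.8], 0]]
end [ 0.61  -0.051  0.15 ]
[ 0.57960865 -0.00936466  0.18088769] 4 [ 0.51  0.31 -0.43  0.63 -1.03] [ 0.58  -0.009  0.181] 0.0
[ 0.61020445 -0.0510626   0.15047094] 6 [ 0.4   0.35 -0.49  0.36 -1.  ] [ 0.61  -0.051  0.15 ] 0.0
[ 0.61421669 -0.04883858  0.17407115] 7 [ 0.4   0.32 -0.45  0.43 -1.  ] [ 0.614 -0.049  0.174] 0.0
[ 0.59807797 -0.05778442  0.21861888] 8 [ 0.4   0.23 -0.44  0.53 -1.  ] [ 0.598 -0.058  0.219] 0.0
[ 0.55911565 -0.07938158  0.23707115] 9 [ 0.39  0.12 -0.52  0.54 -0.99] [ 0.559 -0.079  0.237] 0.0
[ 0.51397952 -0.10440095  0.21020647] 11 [ 0.37  0.06 -0.68  0.42 -0.98] [ 0.514 -0.104  0.21 ] 0.0
```

Call:
move_arm([
  [0,[0,0.3,0.7],0],
  [0,[0,0.6,1.4],0],
  [0,[0,0.9,2.0],0],
  [0,[-0.1,0.9,2.4],0],
  [0,[-0.1,0.9,2.7],0],
  [0,[-0.1,0.9,3.0],0],
  [0,[-0.1,0.9,3.3],0],
  [0,[-0.1,0.9,3.6],0],
  [0,[-0.1,0.9,3.8],0],
  [0,[-0.1,0.9,3.8],0],
])

```text
clock: 23.4
eef_pos: [0.6091, -0.0541, 0.1502]
tool_rot: [0.196, 0.845, -0.325, 0.376]
ft_force: [-0.1, -0.3, -0.4]
grip_width: -0.0003
```

```bash
cat > snap.py <<'E'
from path import *
import sys
o,R=st();n=sys.argv[1]
c=camera("wrist"); cv2.imwrite(f"pics/{n}.png",c["color"][:,:,::-1])
np.savez(f"{n}.npz",p=o["eef_pos"],R=R,M=c["mount"],K=[c["fx"],c["fy"],c["cx"],c["cy"]])
h,x,y,z=wf();w=o["eef_pos"]-h;print("wheel coords",[round(float(w@e),4) for e in(x,y,z)])
E
python3 snap.py w4; python3 - <<'E'
from path import *
o=get_obs();R=Rn.from_quat(o["tool_rot"]).as_matrix()
for a in range(-105,65,10): print(a,w2t(tcp(a,R)-o["eef_pos"],o))
E
```

```text
t 23.4 p [ 0.6091 -0.0541  0.1502] q [ 0.399  0.35  -0.491  0.359 -0.996  0.652] 
x [-0.641  0.088 -0.763] y [ 0.576  0.712 -0.402] z [ 0.508 -0.697 -0.506] F [-0.1 -0.3 -0.4]
wheel coords [0.0021, 0.0573, -0.0298]
-105 [-0.15  0.03 -0.09]
-95 [-0.33 -0.02 -0.2 ]
-85 [-0.5  -0.11 -0.31]
-75 [-0.64 -0.23 -0.42]
-65 [-0.76 -0.38 -0.53]
-55 [-0.85 -0.55 -0.64]
-45 [-0.91 -0.74 -0.74]
-35 [-0.93 -0.93 -0.83]
-25 [-0.91 -1.14 -0.91]
-15 [-0.86 -1.35 -0.97]
-5 [-0.78 -1.54 -1.01]
5 [-0.67 -1.73 -1.03]
15 [-0.52 -1.9  -1.04]
25 [-0.36 -2.04 -1.02]
35 [-0.18 -2.16 -0.99]
45 [ 0.02 -2.25 -0.93]
55 [ 0.22 -2.3  -0.86]
```

View pics/w4.png

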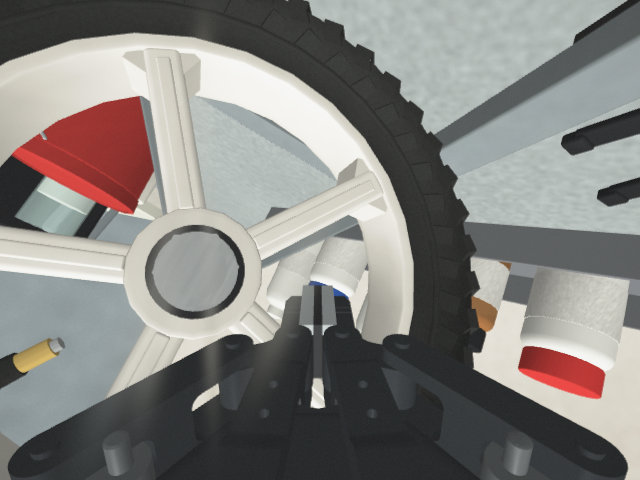

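Call:
move_arm([
  [0,[-0.15,0.05,-0.1],0],
  [0,[-0.3,0.0,-0.2],0],
  [0,[-0.45,-0.1,-0.3],0],
  [0,[-0.58,-0.18,-0.38],0],
  [0,[-0.7,-0.3,-0.47],0],
  [0,[-0.8,-0.46,-0.58],0],
  [0,[-0.88,-0.64,-0.69],0],
  [0,[-0.92,-0.83,-0.78],0],
  [0,[-0.92,-1.03,-0.87],0],
  [0,[-0.89,-1.24,-0.94],0],
])

```text
clock: 24.45
eef_pos: [0.5772, -0.0685, 0.2331]
tool_rot: [0.195, 0.846, -0.325, 0.376]
ft_force: [-0.7, 0.1, -0.4]
grip_width: 0.0001
```

```bash
python3 snap.py w5; python3 - <<'E'
from path import *
o=get_obs();R=Rn.from_quat(o["tool_rot"]).as_matrix()
for a in range(-20,65,5): print(a,w2t(tcp(a,R)-o["eef_pos"],o))
E
```

```text
t 24.45 p [ 0.5772 -0.0685  0.2331] q [ 0.397  0.165 -0.474  0.555 -0.995  0.644] 
x [-0.641  0.086 -0.762] y [ 0.574  0.713 -0.403] z [ 0.509 -0.696 -0.507] F [-0.7  0.1 -0.4]
wheel coords [-0.0007, 0.0224, 0.0531]
-20 [-0.02  0.03  0.02]
-15 [ 0.01 -0.07 -0.01]
-10 [ 0.05 -0.17 -0.04]
-5 [ 0.09 -0.27 -0.06]
0 [ 0.15 -0.37 -0.07]
5 [ 0.21 -0.46 -0.08]
10 [ 0.27 -0.54 -0.08]
15 [ 0.35 -0.63 -0.08]
20 [ 0.43 -0.7  -0.08]
25 [ 0.51 -0.77 -0.07]
30 [ 0.6  -0.83 -0.05]
35 [ 0.69 -0.89 -0.03]
40 [ 0.79 -0.93 -0.01]
45 [ 0.89 -0.97  0.02]
50 [ 0.99 -1.    0.06]
55 [ 1.09 -1.02  0.09]
60 [ 1.19 -1.04  0.13]
```

View pics/w5.png

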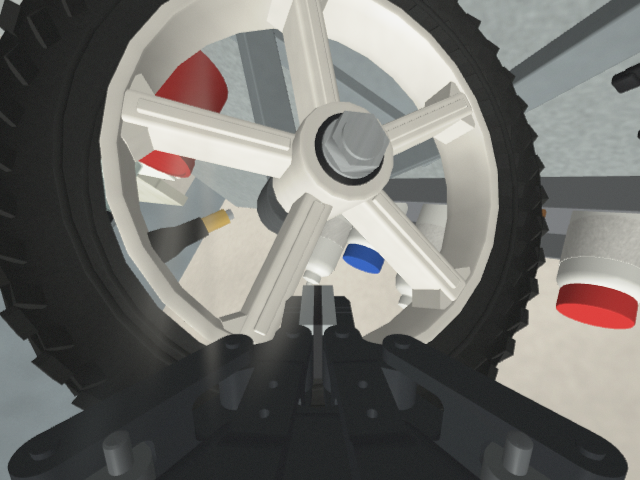

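```bash
python3 - <<'E'
from h import *
o,R=st()
for n in("scene","top"):
    c=camera(n);im=c["color"][:,:,::-1].copy()
    P=[o["eef_pos"],o["eef_pos"]-R[:,2]*.045,o["eef_pos"]-R[:,2]*.0187]
    px=proj(c,P);print(n,px.round(1))
    x0,y0=np.int32(px[0])-[70,55]
    a=cv2.resize(im[max(0,y0):y0+110,max(0,x0):x0+140],None,fx=5,fy=5,interpolation=cv2.INTER_CUBIC)
    for p in px[:2]: cv2.circle(a,tuple(np.int32((p-[max(0,x0),max(0,y0)])*5)),3,(0,0,255),1)
    cv2.imwrite(f"pics/{n}5.png",a)
E
```

```text
t 24.5 p [ 0.5761 -0.0694  0.2335] q [ 0.397  0.163 -0.476  0.556 -0.995  0.644] 
x [-0.642  0.086 -0.762] y [ 0.574  0.712 -0.404] z [ 0.508 -0.697 -0.506] F [-2.  -1.2  0.3]
scene [[307.7 204.8]
 [314.9 185.2]
 [310.7 196.7]]
top [[335.5 233.9]
 [318.2 246.3]
 [328.4 239. ]]
```

View pics/scene5.png

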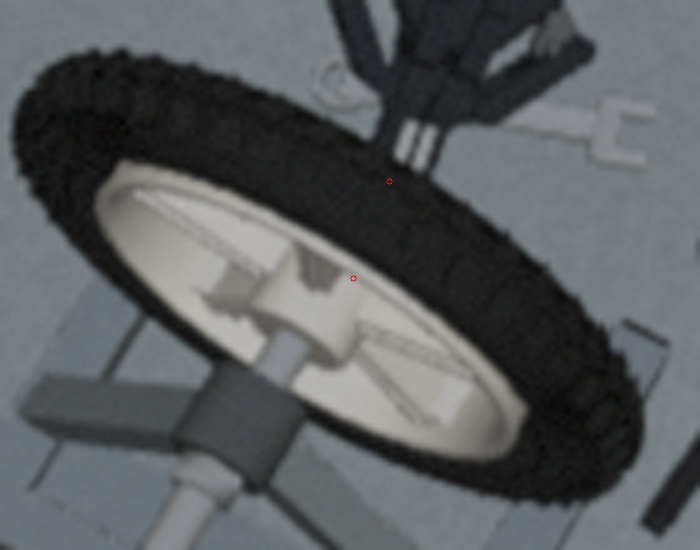

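View pics/top5.png

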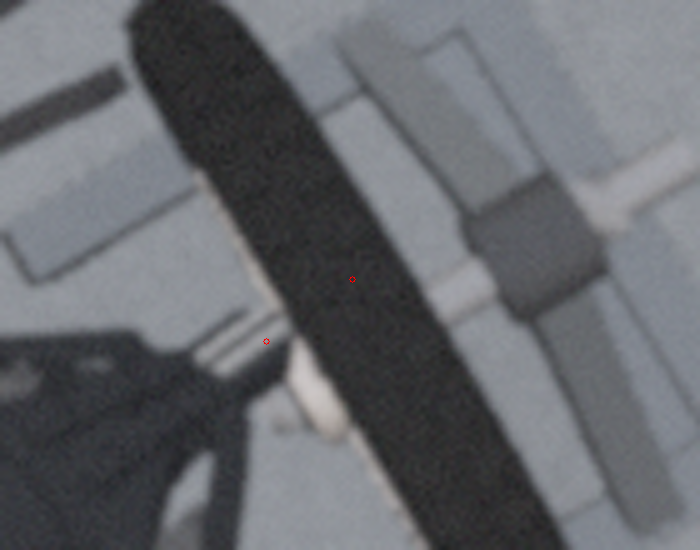

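```bash
python3 - <<'E'
from path import *
o,R=st()
W=[tcp(-15,R,back=.03),tcp(-60,R,back=.03),tcp(-112,R,back=.02)]
for w in W: print(w2t(w-o["eef_pos"],o))
E
```

```text
t 24.6 p [ 0.5773 -0.0685  0.2327] q [ 0.397  0.166 -0.474  0.555 -0.994  0.644] 
x [-0.641  0.086 -0.762] y [ 0.574  0.713 -0.402] z [ 0.509 -0.696 -0.507] F [ 0.3 -1.   0.5]
[ 0.01 -0.11 -0.62]
[ 0.06  0.78 -0.24]
[0.86 1.29 0.53]
```

Call:
move_arm([
  [0,[0.0,0.1,-0.6],0],
  [0,[0.0,0.4,-0.5],1],
  [0,[0.1,0.8,-0.3],2],
  [0,[0.3,1.0,0.0],3.4],
  [0,[0.5,1.1,0.2],4.8],
  [0,[0.7,1.2,0.4],6.0],
  [0,[0.9,1.3,0.5],7],
  [0,[0.9,1.3,0.5],7],
  [0,[0.9,1.3,0.5],7],
  [0,[0.9,1.3,0.5],7],
])

```text
clock: 25.6
eef_pos: [0.5997, -0.035, 0.16]
tool_rot: [0.485, 0.72, -0.168, 0.467]
ft_force: [-1.1, -0.4, 0.8]
grip_width: -0.0001
```

```bash
python3 snap.py w6; python3 - <<'E'
from path import *
o=get_obs();R=Rn.from_quat(o["tool_rot"]).as_matrix()
h,x,y,z=wf();print("x,y,z tool . wheelx",R.T@x)
for d in(0,.02,.03,.035): print(d,w2t(tcp(-110,R,depth=d)-o["eef_pos"],o))
c=camera("top");im=c["color"][:,:,::-1];cv2.imwrite("pics/top6.png",cv2.resize(im[180:320,230:400],None,fx=4,fy=4,interpolation=cv2.INTER_CUBIC))
E
```

```text
t 25.6 p [ 0.5997 -0.035   0.16  ] q [ 0.444  0.338 -0.467  0.458 -1.01   1.458] 
x [-0.093  0.541 -0.836] y [0.855 0.473 0.211] z [ 0.51  -0.696 -0.506] F [-1.1 -0.4  0.8]
wheel coords [-0.0191, 0.0583, -0.02]
x,y,z tool . wheelx [-0.51787685  0.00100803  0.85545459]
0 [-0.06  0.01  0.41]
0.02 [-0.06  0.01  0.88]
0.03 [-0.06  0.01  1.11]
0.035 [-0.06  0.01  1.23]
```

View pics/w6.png

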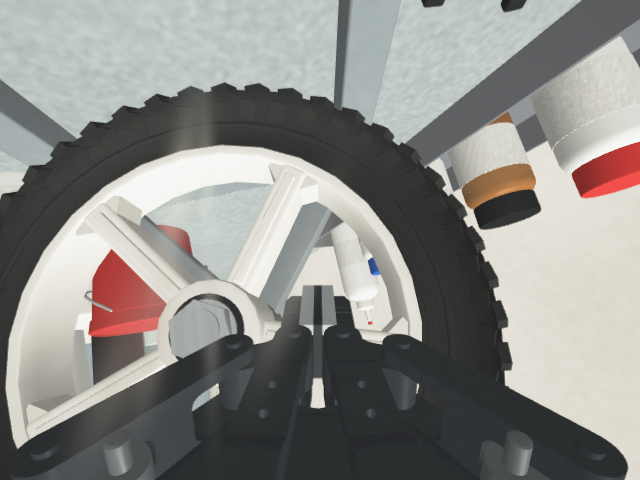

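View pics/top6.png

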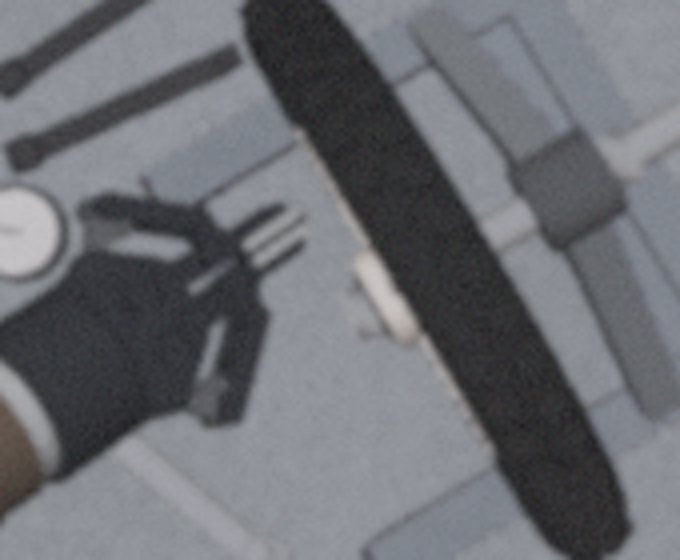

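```bash
python3 - <<'E'
from h import *
o,R=st();c=camera("top");h,x,y,z=wf()
for t in(0,-.02,-.03,-.04,-.05,-.06):
    P=o["eef_pos"]+R[:,2]*t; print(t,((proj(c,[P])[0]-[230,180])*4).round(0),"wheelx",round(float((P-h)@x),4))
E
```

```text
t 25.7 p [ 0.5997 -0.035   0.1602] q [ 0.444  0.337 -0.467  0.458 -1.01   1.459] 
x [-0.092  0.541 -0.836] y [0.855 0.473 0.212] z [ 0.51  -0.696 -0.506] F [-0.9  0.1  0.3]
0 [350. 180.] wheelx -0.0191
-0.02 [321. 200.] wheelx -0.0362
-0.03 [306. 210.] wheelx -0.0448
-0.04 [291. 220.] wheelx -0.0533
-0.05 [276. 230.] wheelx -0.0619
-0.06 [261. 241.] wheelx -0.0704
```

Call:
move_arm([
  [0,[0,0,0.15],0],
  [0,[0,0,0.3],0],
  [0,[0,0,0.4],0],
  [0,[0,0,0.5],0],
  [0,[0,0,0.6],0],
  [0,[0,0,0.7],0],
  [0,[0,0,0.8],0],
  [0,[0,0,0.9],0],
  [0,[0,0,1.0],0],
  [0,[0,0,1.0],0],
])

```text
clock: 26.75
eef_pos: [0.6246, -0.0706, 0.1336]
tool_rot: [0.485, 0.72, -0.169, 0.467]
ft_force: [-0.5, -1.1, -0.0]
grip_width: 0.0002
```

```bash
python3 snap.py w7; python3 - <<'E'
from path import *
o=get_obs();R=Rn.from_quat(o["tool_rot"]).as_matrix()
for a in range(-115,65,5): print(a,w2t(tcp(a,R,depth=.023)-o["eef_pos"],o))
E
```

```text
t 26.75 p [ 0.6246 -0.0706  0.1336] q [ 0.355  0.386 -0.504  0.248 -0.978  1.308] 
x [-0.093  0.541 -0.836] y [0.856 0.472 0.21 ] z [ 0.508 -0.696 -0.507] F [-0.5 -1.1 -0. ]
wheel coords [0.024, 0.0628, -0.0464]
-115 [ 0.   -0.03 -0.02]
-110 [-0.08  0.03 -0.07]
-105 [-0.16  0.09 -0.12]
-100 [-0.24  0.13 -0.17]
-95 [-0.33  0.17 -0.22]
-90 [-0.42  0.2  -0.28]
-85 [-0.52  0.22 -0.33]
-80 [-0.61  0.22 -0.39]
-75 [-0.7   0.22 -0.45]
-70 [-0.8   0.21 -0.5 ]
-65 [-0.89  0.19 -0.56]
-60 [-0.98  0.16 -0.61]
-55 [-1.07  0.13 -0.67]
-50 [-1.15  0.08 -0.72]
-45 [-1.23  0.02 -0.77]
-40 [-1.31 -0.04 -0.81]
-35 [-1.38 -0.11 -0.86]
-30 [-1.45 -0.19 -0.9 ]
-25 [-1.51 -0.27 -0.93]
-20 [-1.56 -0.36 -0.97]
-15 [-1.61 -0.46 -0.99]
-10 [-1.65 -0.56 -1.02]
-5 [-1.68 -0.66 -1.04]
0 [-1.7  -0.77 -1.05]
5 [-1.72 -0.88 -1.06]
10 [-1.73 -0.99 -1.06]
15 [-1.73 -1.1  -1.06]
20 [-1.72 -1.21 -1.06]
25 [-1.7  -1.32 -1.05]
30 [-1.68 -1.42 -1.03]
35 [-1.64 -1.52 -1.01]
40 [-1.6  -1.62 -0.99]
45 [-1.56 -1.72 -0.96]
50 [-1.5  -1.81 -0.93]
55 [-1.44 -1.89 -0.89]
60 [-1.37 -1.97 -0.85]
```

View pics/w7.png

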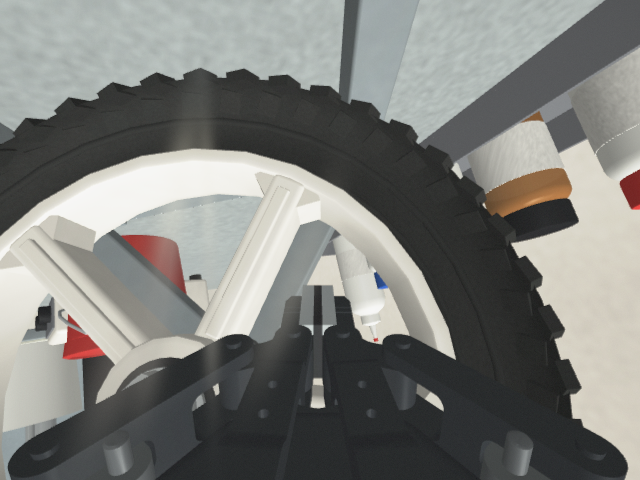

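Call:
move_arm([
  [0,[-0.1,0.05,-0.08],0],
  [0,[-0.2,0.1,-0.15],0],
  [0,[-0.33,0.17,-0.22],0],
  [0,[-0.46,0.21,-0.3],0],
  [0,[-0.59,0.22,-0.38],0],
  [0,[-0.72,0.22,-0.46],0],
  [0,[-0.85,0.2,-0.54],0],
  [0,[-0.98,0.16,-0.61],0],
  [0,[-1.1,0.1,-0.69],0],
  [0,[-1.1,0.1,-0.69],0],
])

```text
clock: 27.8
eef_pos: [0.6169, -0.0743, 0.2016]
tool_rot: [0.486, 0.718, -0.168, 0.469]
ft_force: [0.3, 0.3, 0.3]
grip_width: 0.0001
```

```bash
python3 snap.py w8; python3 - <<'E'
from path import *
o=get_obs();R=Rn.from_quat(o["tool_rot"]).as_matrix()
for a in range(-60,65,5): print(a,w2t(tcp(a,R,depth=.023)-o["eef_pos"],o))
E
```

```text
t 27.8 p [ 0.6169 -0.0743  0.2016] q [ 0.355  0.265 -0.454  0.414 -0.981  1.307] 
x [-0.088  0.54  -0.837] y [0.856 0.471 0.214] z [ 0.51  -0.698 -0.503] F [0.3 0.3 0.3]
wheel coords [0.0235, 0.0543, 0.0216]
-60 [0.17 0.05 0.09]
-55 [0.08 0.01 0.04]
-50 [-0.   -0.04 -0.01]
-45 [-0.08 -0.09 -0.06]
-40 [-0.16 -0.16 -0.11]
-35 [-0.23 -0.23 -0.15]
-30 [-0.3  -0.31 -0.19]
-25 [-0.36 -0.39 -0.23]
-20 [-0.41 -0.48 -0.26]
-15 [-0.46 -0.58 -0.29]
-10 [-0.5  -0.68 -0.31]
-5 [-0.53 -0.78 -0.33]
0 [-0.56 -0.89 -0.34]
5 [-0.57 -0.99 -0.35]
10 [-0.58 -1.1  -0.36]
15 [-0.58 -1.21 -0.36]
20 [-0.57 -1.32 -0.35]
25 [-0.56 -1.43 -0.34]
30 [-0.53 -1.54 -0.33]
35 [-0.5  -1.64 -0.31]
40 [-0.46 -1.74 -0.28]
45 [-0.41 -1.83 -0.25]
50 [-0.36 -1.92 -0.22]
55 [-0.3  -2.01 -0.18]
60 [-0.23 -2.09 -0.14]
```

View pics/w8.png

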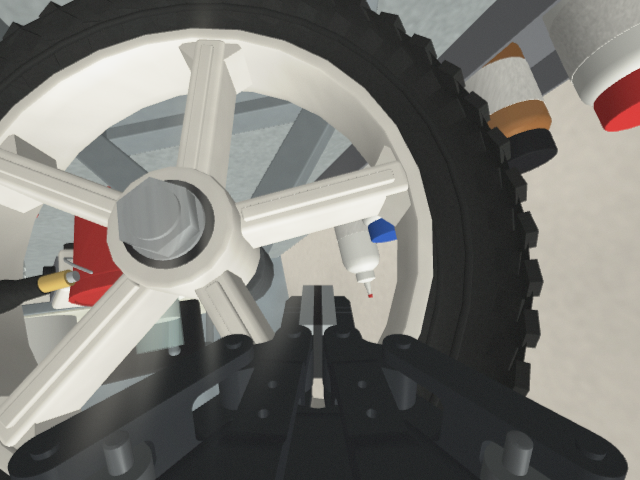

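```bash
cat > ang.py <<'E'
from h import *
import sys
s=dict(np.load(sys.argv[1]+".npz"))
for a in sys.argv[2:]:
    u,v,off=map(float,a.split(","));q=wplane(s,(u,v),off/1e3);print(a,q.round(4),"r",np.hypot(*q).round(4),"phi cw from top",np.degrees(np.arctan2(-q[0],q[1])).round(1))
E
python3 ang.py w8 72,278,0 10,295,0 210,45,-20 402,175,-20
```

```text
72,278,0 [-0.0669  0.0017] r 0.0669 phi cw from top 88.5
10,295,0 [-0.097   0.0037] r 0.0971 phi cw from top 87.8
210,45,-20 [ 0.0228 -0.102 ] r 0.1045 phi cw from top -167.4
402,175,-20 [ 0.1012 -0.0086] r 0.1016 phi cw from top -94.8
```

Call:
move_arm([
  [0,[-0.1,-0.12,-0.07],0],
  [0,[-0.22,-0.22,-0.14],0],
  [0,[-0.32,-0.33,-0.2],0],
  [0,[-0.4,-0.46,-0.25],0],
  [0,[-0.47,-0.61,-0.29],0],
  [0,[-0.53,-0.77,-0.33],0],
  [0,[-0.57,-0.93,-0.35],0],
  [0,[-0.58,-1.07,-0.36],0],
  [0,[-0.58,-1.2,-0.36],0],
  [0,[-0.58,-1.24,-0.36],0],
])

```text
clock: 28.85
eef_pos: [0.5555, -0.107, 0.2186]
tool_rot: [0.485, 0.72, -0.17, 0.467]
ft_force: [0.3, 0.2, -1.2]
grip_width: -0.0002
```

```bash
python3 snap.py w9; python3 - <<'E'
from path import *
o=get_obs();R=Rn.from_quat(o["tool_rot"]).as_matrix()
for a in range(10,65,5): print(a,w2t(tcp(a,R,depth=.023)-o["eef_pos"],o))
E
```

```text
t 28.85 p [ 0.5555 -0.107   0.2186] q [ 0.331  0.114 -0.595  0.397 -0.969  1.269] 
x [-0.093  0.539 -0.837] y [0.857 0.472 0.209] z [ 0.507 -0.697 -0.506] F [ 0.3  0.2 -1.2]
wheel coords [0.0224, -0.0153, 0.0386]
10 [-0.04  0.18 -0.01]
15 [-0.04  0.07 -0.01]
20 [-0.03 -0.04 -0.01]
25 [-0.02 -0.14  0.  ]
30 [ 0.01 -0.25  0.02]
35 [ 0.04 -0.35  0.04]
40 [ 0.08 -0.45  0.07]
45 [ 0.13 -0.55  0.09]
50 [ 0.18 -0.64  0.13]
55 [ 0.24 -0.72  0.16]
60 [ 0.31 -0.8   0.21]
```

View pics/w9.png

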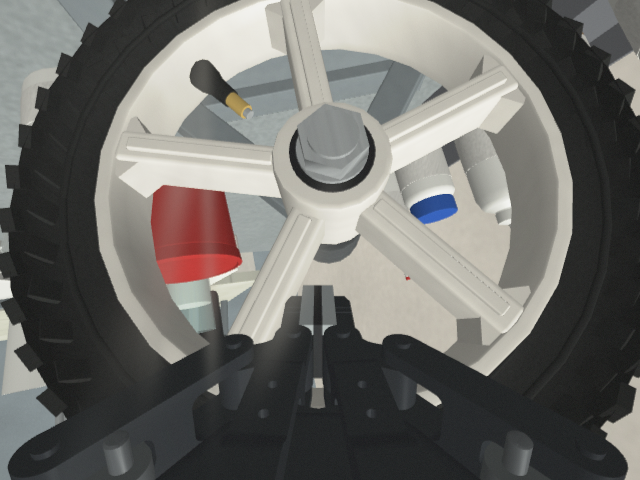

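```bash
python3 ang.py w9 248,113,0 203,72,0 292,8,-20 515,80,-20 508,315,-20 125,147,-20
```

```text
248,113,0 [-0.0362 -0.0557] r 0.0665 phi cw from top 146.9
203,72,0 [-0.0578 -0.0886] r 0.1058 phi cw from top 146.9
292,8,-20 [-0.0004 -0.1013] r 0.1013 phi cw from top 179.8
515,80,-20 [ 0.1031 -0.0314] r 0.1077 phi cw from top -106.9
508,315,-20 [0.0587 0.0802] r 0.0994 phi cw from top -36.2
125,147,-20 [-0.0964 -0.0349] r 0.1025 phi cw from top 109.9
```

Call:
move_arm([
  [0,[-0.03,-0.04,-0.01],0],
  [0,[-0.02,-0.11,0],0],
  [0,[-0.01,-0.18,0.01],0],
  [0,[0.01,-0.25,0.02],0],
  [0,[0.03,-0.32,0.03],0],
  [0,[0.06,-0.39,0.05],0],
  [0,[0.09,-0.46,0.07],0],
  [0,[0.11,-0.51,0.08],0],
  [0,[0.13,-0.55,0.09],0],
  [0,[0.13,-0.55,0.09],0],
])

```text
clock: 29.9
eef_pos: [0.5344, -0.119, 0.2049]
tool_rot: [0.485, 0.72, -0.169, 0.467]
ft_force: [2.7, 0.4, 0.9]
grip_width: -0.0001
```

```bash
python3 snap.py w10; python3 - <<'E'
from path import *
o=get_obs();R=Rn.from_quat(o["tool_rot"]).as_matrix()
for a in range(40,65,2): print(a,w2t(tcp(a,R,depth=.023)-o["eef_pos"],o))
E
```

```text
t 29.9 p [ 0.5344 -0.119   0.2049] q [ 0.318  0.089 -0.672  0.328 -0.962  1.249] 
x [-0.093  0.54  -0.836] y [0.856 0.472 0.209] z [ 0.508 -0.697 -0.507] F [2.7 0.4 0.9]
wheel coords [0.0227, -0.0396, 0.0249]
40 [-0.05  0.08 -0.03]
42 [-0.04  0.04 -0.01]
44 [-0.02  0.   -0.  ]
46 [ 0.   -0.04  0.01]
48 [ 0.02 -0.07  0.02]
50 [ 0.05 -0.11  0.04]
52 [ 0.07 -0.14  0.05]
54 [ 0.1  -0.17  0.07]
56 [ 0.12 -0.21  0.08]
58 [ 0.15 -0.24  0.1 ]
60 [ 0.17 -0.27  0.11]
62 [ 0.2  -0.3   0.13]
64 [ 0.23 -0.32  0.15]
```

View pics/w10.png

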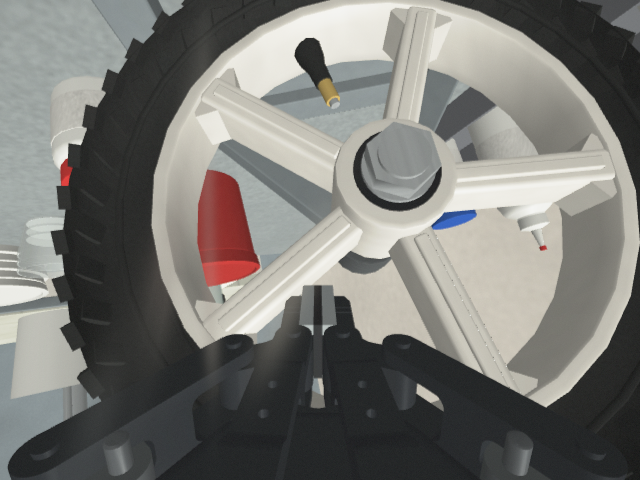

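```bash
python3 ang.py w10 334,104,0 309,50,0 424,15,-20 607,168,-20 210,95,-20 217,322,-20 402,160,-47
```

```text
334,104,0 [-0.0114 -0.0647] r 0.0657 phi cw from top 170.0
309,50,0 [-0.0178 -0.1043] r 0.1058 phi cw from top 170.3
424,15,-20 [ 0.0449 -0.0948] r 0.1049 phi cw from top -154.7
607,168,-20 [0.1042 0.0113] r 0.1048 phi cw from top -83.8
210,95,-20 [-0.076 -0.069] r 0.1026 phi cw from top 132.2
217,322,-20 [-0.0879  0.0435] r 0.0981 phi cw from top 63.7
402,160,-47 [-0.0005 -0.0009] r 0.001 phi cw from top 152.4
```

Call:
move_arm([
  [0,[0.01,-0.04,0.01],0],
  [0,[0.03,-0.08,0.03],0],
  [0,[0.05,-0.11,0.04],0],
  [0,[0.07,-0.14,0.05],0],
  [0,[0.08,-0.15,0.06],0],
  [0,[0.08,-0.16,0.06],0],
  [0,[0.08,-0.16,0.06],0],
  [0,[0.08,-0.16,0.06],0],
  [0,[0.08,-0.16,0.06],0],
  [0,[0.08,-0.16,0.06],0],
])

```text
clock: 30.95
eef_pos: [0.5292, -0.1223, 0.1987]
tool_rot: [0.485, 0.72, -0.169, 0.467]
ft_force: [1.6, 0.6, 1.6]
grip_width: -0.0004
```

```bash
python3 snap.py w11; python3 - <<'E'
import cv2
a=cv2.imread("pics/w11.png")[0:340,130:640]
cv2.imwrite("pics/w11z.png",cv2.resize(a,None,fx=1.55,fy=1.55,interpolation=cv2.INTER_CUBIC))
E
```

```text
t 30.95 p [ 0.5292 -0.1223  0.1987] q [ 0.314  0.088 -0.696  0.298 -0.96   1.242] 
x [-0.093  0.541 -0.836] y [0.856 0.472 0.21 ] z [ 0.509 -0.696 -0.507] F [1.6 0.6 1.6]
wheel coords [0.0231, -0.0457, 0.0187]
```

View pics/w11z.png

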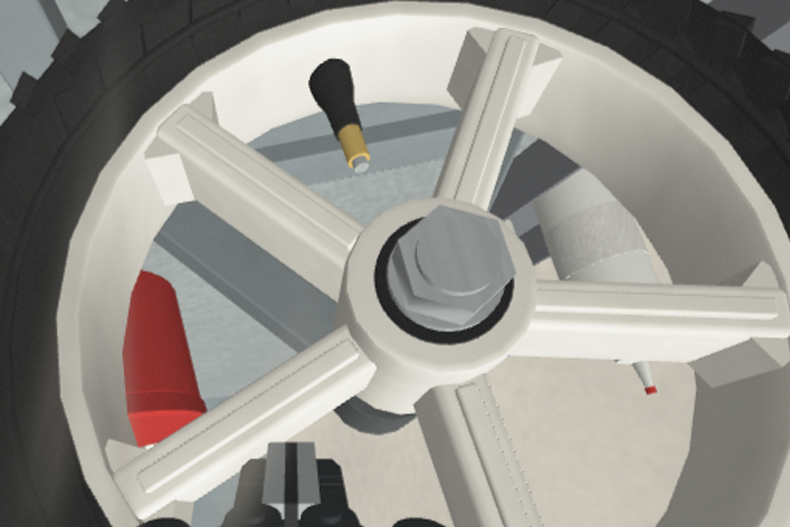

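```bash
python3 ang.py w11 362.9,106,0 342.9,50,0 462.3,24.5,-20 631.9,197.4,-20 246,74.2,-20 215,316,-20; python3 - <<'E'
from h import *
s=dict(np.load("w11.npz"));h,x,y,z=wf();im=cv2.imread("pics/w11.png")
for st_,c in((175,(0,0,255)),(180,(0,255,0))):
  f=np.radians(st_)
  for k in range(5):
    a=f+np.radians(36+72*k);d=-np.sin(a)*y+np.cos(a)*z;pr=np.array([-np.sin(a+np.pi/2)*y+np.cos(a+np.pi/2)*z][0])
    for e in(-.008,.008):
        q=wproj(s,[h-.02*x+d*.03+pr*e,h-.02*x+d*.099+pr*e]);cv2.line(im,*[tuple(map(int,v)) for v in q],c,1)
  d=-np.sin(f)*y+np.cos(f)*z;q=wproj(s,[h+d*.059,h+d*.099]);cv2.line(im,*[tuple(map(int,v)) for v in q],c,1)
cv2.imwrite("pics/w11o.png",cv2.resize(im[0:340,130:640],None,fx=1.55,fy=1.55))
E
```

```text
362.9,106,0 [-0.0017 -0.0659] r 0.0659 phi cw from top 178.5
342.9,50,0 [-0.004  -0.1059] r 0.1059 phi cw from top 177.8
462.3,24.5,-20 [ 0.057  -0.0901] r 0.1066 phi cw from top -147.7
631.9,197.4,-20 [0.1028 0.0217] r 0.105 phi cw from top -78.1
246,74.2,-20 [-0.0622 -0.0834] r 0.104 phi cw from top 143.3
215,316,-20 [-0.0944  0.0345] r 0.1005 phi cw from top 69.9
```

View pics/w11o.png

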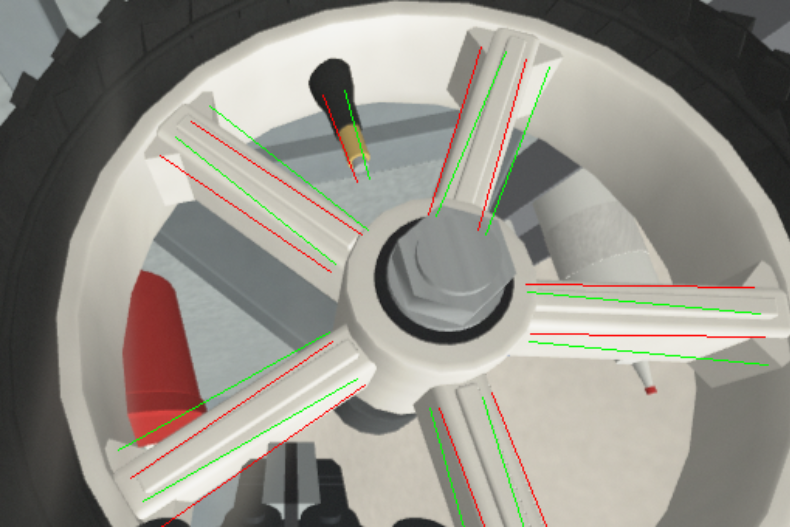

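```bash
python3 - <<'E'
from h import *
from scipy.optimize import least_squares
s=dict(np.load("w11.npz"))
cv=lambda p:(p[0]/1.55+130,p[1]/1.55)
L=[((518,36),(462,197)),((778,308),(535,307)),((175,120),(350,254)),((127,498),(358,353))]
nom=[-144,-72,144,72]
def f(v,full=True):
    hub=HUB+np.array([v[0],v[1],v[2]]);r=[]
    for (a,b),n in zip(L,nom):
        ph=np.radians(n)+v[4];d=np.array([-np.sin(ph),np.cos(ph)])
        for p in(a,b):
            q=wplane(s,cv(p),-.02,hub,AZ+v[3]);r.append((q[0]*d[1]-q[1]*d[0])/.002)
    ph=np.pi+v[4];d=np.array([-np.sin(ph),np.cos(ph)])
    q=wplane(s,cv((361,170)),0,hub,AZ+v[3]);r+=[(q[0]*d[1]-q[1]*d[0])/.002,(q@d-.059)/.003]
    q=wplane(s,cv((331,78)),0,hub,AZ+v[3]);r+=[(q[0]*d[1]-q[1]*d[0])/.002]
    return np.r_[r,v[0]/.005,v[1]/.005,v[2]/.004,v[3]/2]
r=least_squares(f,np.zeros(5));print(r.x[:3].round(4),"daz",r.x[3],"angle err deg (stem phi-180)",np.degrees(r.x[4]),np.round(r.fun,1),"sig",np.degrees(np.sqrt(np.linalg.inv(r.jac.T@r.jac)[4,4])))
E
```

```text
[-0.0009  0.0026 -0.0009] daz 1.0215375244524958 angle err deg (stem phi-180) -3.398721127770183 [-0.   0.4  0.7 -0.4 -0.5  1.2 -0.1  0.6 -0.   0.7 -0.6 -0.2  0.5 -0.2
  0.5] sig 0.6410148225619375
```

Call:
move_arm([
  [0,[0.01,-0.02,0.01],0],
  [0,[0.03,-0.04,0.02],0],
  [0,[0.04,-0.055,0.02],0],
  [0,[0.04,-0.055,0.02],0],
  [0,[0.04,-0.055,0.02],0],
  [0,[0.04,-0.055,0.02],0],
  [0,[0.04,-0.055,0.02],0],
  [0,[0.04,-0.055,0.02],0],
  [0,[0.04,-0.055,0.02],0],
  [0,[0.04,-0.055,0.02],0],
])

```text
clock: 32.0
eef_pos: [0.5271, -0.1233, 0.1958]
tool_rot: [0.485, 0.72, -0.169, 0.467]
ft_force: [2.0, 0.3, 1.7]
grip_width: 0.0007
```

```bash
python3 snap.py w12; python3 - <<'E'
import cv2
a=cv2.imread("pics/w12.png")[0:340,130:640]
cv2.imwrite("pics/w12z.png",cv2.resize(a,None,fx=1.55,fy=1.55,interpolation=cv2.INTER_CUBIC))
E
```

```text
t 32.0 p [ 0.5271 -0.1233  0.1958] q [ 0.313  0.089 -0.705  0.288 -0.959  1.241] 
x [-0.093  0.541 -0.836] y [0.856 0.472 0.21 ] z [ 0.509 -0.696 -0.507] F [2.  0.3 1.7]
wheel coords [0.0229, -0.048, 0.0158]
```

View pics/w12z.png

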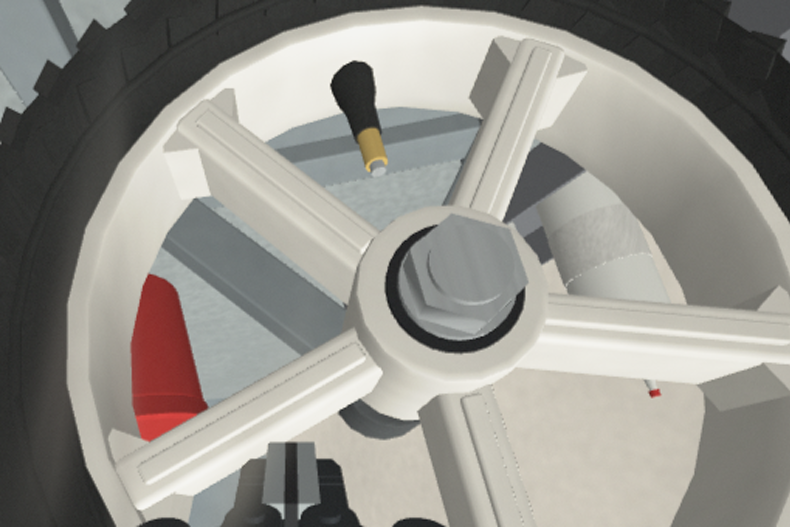

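```bash
cat > fit.py <<'E'
from h import *
from scipy.optimize import least_squares
def fit(name,L,tip,base,nom=[-144,-72,144,72],sc=1.55,ox=130,oy=0):
    s=dict(np.load(name+".npz"));cv=lambda p:(p[0]/sc+ox,p[1]/sc+oy)
    def f(v):
        hub=HUB+np.array(v[:3]);r=[]
        for (a,b),n in zip(L,nom):
            ph=np.radians(n)+v[4];d=np.array([-np.sin(ph),np.cos(ph)])
            for p in(a,b):
                q=wplane(s,cv(p),-.02,hub,AZ+v[3]);r.append((q[0]*d[1]-q[1]*d[0])/.002)
        ph=np.pi+v[4];d=np.array([-np.sin(ph),np.cos(ph)])
        q=wplane(s,cv(tip),0,hub,AZ+v[3]);r+=[(q[0]*d[1]-q[1]*d[0])/.002,(q@d-.059)/.003]
        q=wplane(s,cv(base),0,hub,AZ+v[3]);r+=[(q[0]*d[1]-q[1]*d[0])/.002]
        return np.r_[r,v[0]/.005,v[1]/.005,v[2]/.004,v[3]/2]
    r=least_squares(f,np.zeros(5));print(r.x[:4].round(4),"stem phi-180:",np.degrees(r.x[4]).round(2),np.round(r.fun,1))
E
python3 - <<'E'
from fit import *
fit("w12",[((542,45),(478,208)),((785,329),(547,316)),((194,115),(362,257)),((127,487),(368,350))],(376,172),(352,80))
from path import *
o=get_obs();R=Rn.from_quat(o["tool_rot"]).as_matrix()
for a in range(50,65,2): print(a,w2t(tcp(a,R,depth=.023)-o["eef_pos"],o))
E
```

```text
[-1.1000e-03  2.9000e-03 -1.5000e-03  1.2256e+00] stem phi-180: -0.42 [-0.1 -0.1  0.8 -0.2 -0.4  1.3 -0.1  0.3  0.2  0.7 -0.5 -0.2  0.6 -0.4
  0.6]
50 [-0.07  0.1  -0.04]
52 [-0.05  0.06 -0.03]
54 [-0.02  0.03 -0.01]
56 [ 0. -0.  0.]
58 [ 0.03 -0.03  0.02]
60 [ 0.05 -0.06  0.04]
62 [ 0.08 -0.09  0.05]
64 [ 0.11 -0.12  0.07]
```

Call:
move_arm([
  [0,[-0.04,0.06,-0.02],0],
  [0,[-0.07,0.1,-0.04],0],
  [0,[-0.07,0.1,-0.2],0],
  [0,[-0.07,0.1,-0.5],0],
  [0,[-0.07,0.1,-0.9],0],
  [0,[-0.07,0.1,-1.4],0],
  [0,[-0.07,0.1,-2.0],0],
  [0,[-0.07,0.1,-2.7],0],
  [0,[-0.3,0.1,-3.3],0],
  [0,[-0.3,0.1,-3.3],0],
])

```text
clock: 33.05
eef_pos: [0.4495, -0.0119, 0.2957]
tool_rot: [0.484, 0.72, -0.167, 0.468]
ft_force: [-0.4, -0.0, 0.3]
grip_width: -0.0
```

```bash
python3 snap.py w13; python3 - <<'E'
import cv2
a=cv2.imread("pics/w13.png")[0:400,130:640]
cv2.imwrite("pics/w13z.png",cv2.resize(a,None,fx=1.5,fy=1.5,interpolation=cv2.INTER_CUBIC))
E
```

```text
t 33.05 p [ 0.4495 -0.0119  0.2957] q [ 0.687  0.017 -0.437  1.203 -1.038  1.919] 
x [-0.094  0.541 -0.836] y [0.854 0.476 0.212] z [ 0.512 -0.694 -0.506] F [-0.4 -0.   0.3]
wheel coords [-0.1122, -0.0619, 0.1157]
```

View pics/w13z.png

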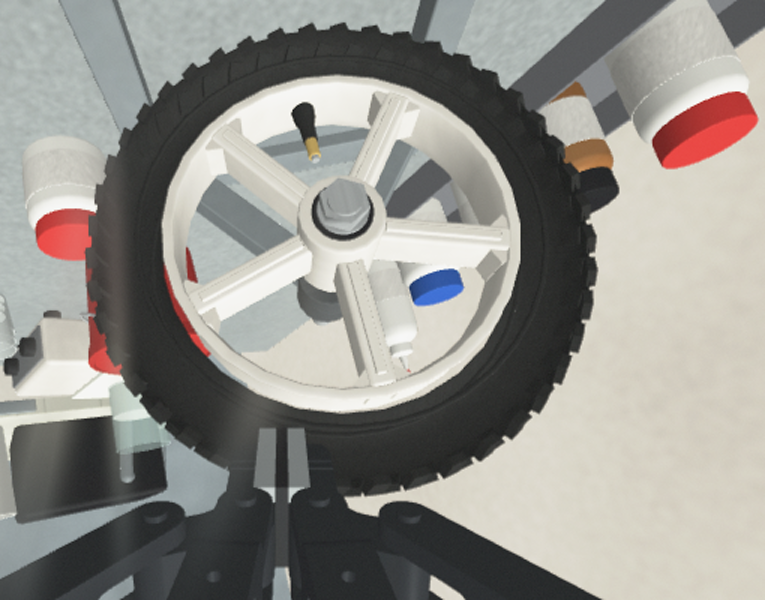

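```bash
python3 - <<'E'
import cv2
a=cv2.imread("pics/w13.png")[40:290,230:485]
cv2.imwrite("pics/w13y.png",cv2.resize(a,None,fx=2.4,fy=2.4,interpolation=cv2.INTER_CUBIC))
E
```

```text
(no output)
```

View pics/w13y.png

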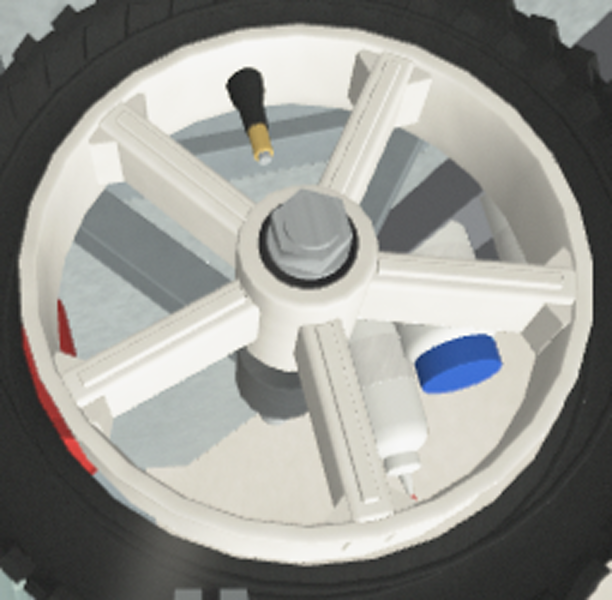

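```bash
python3 - <<'E'
from fit import *
S=[((396,62),(340,192)),((570,284),(378,271)),((113,120),(243,219)),((75,390),(251,303)),((371,510),(325,329))]
fit("w13",S,(264,161),(244,80),nom=[-144,-72,144,72,0],sc=2.4,ox=230,oy=40)
for t,b in(((264,161),(244,80)),):
    s=dict(np.load("w13.npz"))
    A=[wplane(s,(p[0]/2.4+230,p[1]/2.4+40),0) for p in(t,b)];print(A,"stem dir deg",np.degrees(np.arctan2(*(A[0]-A[1]))))
E
```

```text
[-6.0000e-04  2.5000e-03 -8.0000e-04  1.0564e+00] stem phi-180: -0.39 [ 0.1 -0.3  0.5  0.1  0.3  0.2 -0.5  1.2 -0.5  0.3  0.2  1.  -0.3 -0.1
  0.5 -0.2  0.5]
[array([ 0.00041583, -0.06454832]), array([ 0.00116241, -0.10634537])] stem dir deg -1.0233077687651833
```

Call:
move_arm([
  [0,[0,0,-0.5],0],
  [0,[0,0,-1.0],0],
  [0,[0,0,-1.5],0],
  [0,[0,0,-2.0],0],
  [0,[0,0,-2.0],0],
  [0,[0,0,-2.0],0],
  [0,[0,0,-2.0],0],
  [0,[0,0,-2.0],0],
  [0,[0,0,-2.0],0],
  [0,[0,0,-2.0],0],
])

```text
clock: 34.1
eef_pos: [0.3981, 0.0549, 0.3438]
tool_rot: [0.485, 0.719, -0.169, 0.467]
ft_force: [-0.2, -0.0, -0.2]
grip_width: -0.0
```

```bash
python3 - <<'E'
from h import *
st()
for n in("top","scene"):
    a=camera(n)["color"][:,:,::-1];b=cv2.imread(f"pics/{n}0.png")
    d=cv2.absdiff(a,b).max(2);cv2.imwrite(f"pics/{n}_diff.png",np.hstack([cv2.resize(a,(400,300)),cv2.cvtColor(cv2.resize(np.clip(d.astype(int)*3,0,255).astype(np.uint8),(400,300)),cv2.COLOR_GRAY2BGR)]))
E
```

```text
t 34.1 p [0.3981 0.0549 0.3438] q [ 0.916  0.084 -0.259  1.675 -0.974  2.343] 
x [-0.092  0.541 -0.836] y [0.856 0.472 0.211] z [ 0.508 -0.696 -0.507] F [-0.2 -0.  -0.2]
```

View pics/top_diff.png

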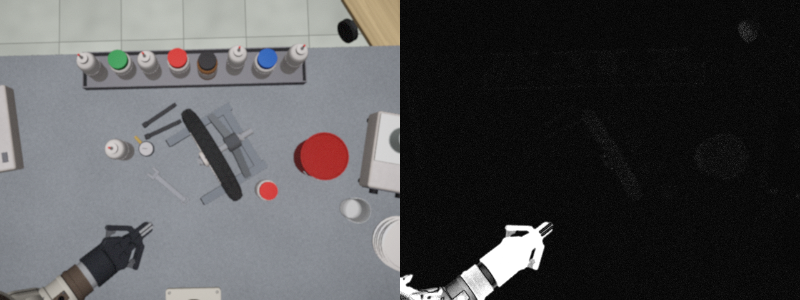

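View pics/scene_diff.png

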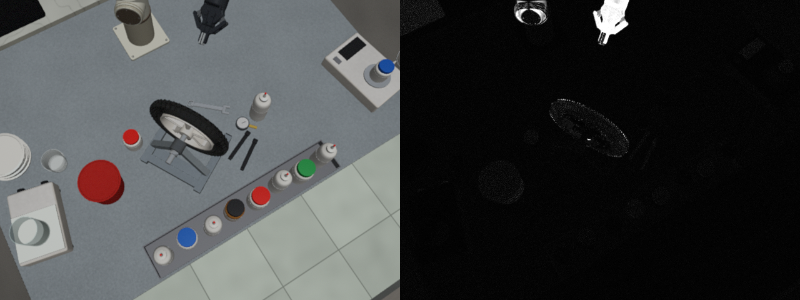

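Apart from the arm, only the wheel differs from the first pictures. The stand and the other things have not moved.

```bash
python3 -c "
from workcell import *
print(job_done())"
```

```text
the job is handed in; nothing more can be done
None
```

The wheel now stands with its valve stem at the bottom of the rim, pointing up at the hub. I handed the job in at about 34 s of the 61 s allowed. I turned it about 144° clockwise in one slow stroke of the shut fingertips against a single spoke, then drew the hand well clear.

**Tilting the tool:** The moves have no tilt command, so I tilted the tool to about 58° from straight down. I did it by repeatedly commanding poses just out of reach.

**First stroke missed:** The fingertips proved to be about 35–40 mm short of the reported TCP, so that stroke passed in front of the spokes without touching them. I rolled the hand, went in deeper and repeated it.

**Last checks:**
- **Angle:** a fit to the spokes and stem after the hand was off the wheel gave about 0.4° short of upright. The stem's own direction read about 1° off. I trust either to about 1°.
- **Wheel at rest:** the fit gave the same 0.4° before and after the hand was withdrawn.
- **Stand and bench:** before-and-after pictures from the top and scene cameras show changes only in the wheel and the arm.
- **Forces:** the readings I took during the push stayed under about 3 N. The finger was never in the stem's opening.

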